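Restock the sprung tin rack on the dormitory desk

ROBOT

A 7-joint arm with a two-finger parallel gripper is mounted at the origin on the work surface. World frame = base frame: x ahead of the robot, y to its left, z up, the work surface at z = 0. Lengths are in m, angles in rad, forces in N, time in s.
With the tool pointing down it reaches from about 0.4 to 0.925 m from the base axis. Payload 5.6 kg.
Tool frame: the origin (TCP) lies at the very end of the fingers, on their centre line; the grasp point (between the pads) lies bot.grip_depth behind it (bot.grip_depth is the distance from the TCP to the grasp point, in m); z points along the fingers, y is the direction in which the jaws open and shut (so a half turn about z gives the same grasp; the last joint's range is limited). The gripper opens to 85 mm and grips with 20 to 120 N. Pads are 22 mm wide; open, the fingers measure 114 mm over their backs; the gripper's body (76 mm by 85 mm) begins 54 mm behind the grasp point. The pads swing forward as they close: fully open they stand 13 mm farther back than shut.
Start: joints at [1.155, 0.468, -0.012, 1.603, 0.006, 1.071, -0.056], TCP at [0.237, -0.605, 0.231] pointing down, gripper open.
Joint ranges: [-2.53, 2.53], [-0.31, 2.02], [-1.57, 1.55], [0.28, 2.44], [-1.29, 4.43], [0.15, 1.84], [-2.92, 2.92]. Speed limits (rad/s): [2.57, 2.57, 3.14, 3.14, 3.14, 3.14, 3.14].

INTERFACE

Orientations are given as a unit quaternion [x, y, z, w].
In Python, from rig import bot gives the robot as it stands.
- The arm moves only by the shell command python3 -m crank 'ROWS' [FORCE]. ROWS is JSON, a list of rows, each an object with "offset": the shift along the tool's x, y, z in mm, a list of three; "turn": the turn, a rotation vector about the tool's x, y, z in rad, a list of three; "fingers": the opening, from -1 (shut) to 1 (fully open). In form: [{"offset": [dx, dy, dz], "turn": [ax, ay, az], "fingers": fingers}, ...]. A call has 1 to 12 rows; each row shifts and turns the commanded pose from where the row before left it, along the tool's axes as they then stand; what a row does not reach is not made up. A row lasts 1/8 s, in which the tool goes at most 62.5 mm and 10.7 degrees, less where a joint would pass 70% of its speed; a pose out of reach is approached as far as the arm can. A call is refused whole if a number of a shift passes 62.5 or a number of a turn 0.188, either way. A call with a gripper value outside its range is refused whole. The fingers move at their own pace and stop on an object; FORCE is the grip in N (left out, the last holds). Time passes only in rows, so rows that do not move let the fingers close. It gives the time, the measured TCP pose, the force and the opening at its end, in the units of the state.
- bot.sense(): the state, without advancing time (a new reading comes with each control period).
- bot.read_camera(name): name is "scene" or "side" or "wrist"; returns a dict with "color" (400x640x3 uint8, red, green, blue), "fx", "fy", "cx", "cy" (pixels), "k1" (the pictures are not rectified: a ray, as slopes to the right and down, at radius r is drawn at 1 + k1 r^2 times it, then the intrinsics apply), "cam_to_world" (4x4, takes a point from camera to world coordinates); the wrist camera has in their place "tool_from_camera" (4x4, takes a point from camera to tool coordinates, whose origin is the TCP and whose axes are the flange's). Camera axes: x right, y down, z forward; pixel columns grow to the right and rows downward; lengths in m; the calibration is good to about 2 mm. A picture is of the moment at which its call begins: read the wrist's pose just before it. There is no depth.
- bot.hand_in(): hands the job in, once; it reports no verdict.
The state is a dict: "time_s": time; "q": joint angles; "qd": joint speeds; "tau": joint torques, N m; "eef_pos": TCP position; "tcp_rot": TCP orientation; "contact_force": force on the tool from outside, world axes, zero at the start; "wrist_torque": the same for the moment, N m; "grip_width": finger opening in m.
Only numpy, scipy, OpenCV 4.12 (cv2) and the standard library are available. Lean on these libraries where they do the work, as an engineer would, in place of code of your own. Each camera call takes 0.05 s, during which the arm holds its last target.

TASK

Restock the tin rack: take the empty, lidless tin out of it and put it in the waste bin, then pull the plunger knob, slide the end stop to the hole that leaves room for exactly the full tins standing on the desk, and let the pin snap fully in. Stand all the full tins upright in the rack in one row between stop and pusher, each turned to take up only its 40 mm width of the lane, pressing the sprung pusher back to slip the last one in, so that at the end the pusher still holds the whole row tight against the stop and is at neither end of its travel. Leave the cup and the other things on the desk where they are.

Things in the scene. Friction and masses are not known exactly. Their poses are not given: they have to be found in the camera images.
- rack: Aluminium rack fixed to the desk, 70 wide (its x), 360 long (its y, -185 to +175), origin on its underside. Lane along y: floor 10 above the desk, side walls 59 apart inside, tops 50 above the desk for y -175 to +75, else 18. From -y: end wall 60 high, sprung pusher, tins' place, sliding stop. Five 11 mm holes in the floor's centre line at y = -30, 10, 50, 90, 130 take the stop's pin.
- pusher (a joint): Position in m of the sprung pusher (black upright plate 48 wide, 8 thick, its top 115 above the desk): 0 = run out as far as it goes towards the stop (face at rack y = -0.090), 0.045 = pressed fully back to -y (face at rack y = -0.135). Its spring pushes it towards the stop with 3 N at 0 and 5.7 N at 0.045.
- pusher_face (a point): Centre of the width of the pusher's face that touches the tins, 60 above the desk; same axes as the rack.
- stop (a joint): Position in m of the sliding end stop along rack +y: 0.000, 0.040, 0.080, 0.120, 0.160 with its pin in the first to the fifth hole (play about 2 mm either way). Starts in the first hole. Its face lies at rack y = -0.075 + this value. Slides with about 1.5 N once the pin is pulled.
- stop_face (a point): Centre of the width of the stop's face that touches the tins (upright steel plate 50 wide, 8 thick, top 85 above the desk), 50 above the desk; same axes as the rack. Behind it (+y) is a low block, top 35 above the desk, that carries the plunger knob 45 from the face.
- plunger (a joint): Lift in m of the spring plunger (knob and pin): 0 = pin fully down in a hole, about 0.008 = pin riding on the floor between holes, 0.012 = pulled as far as it goes. The pin clears the hole above 0.008; its spring pulls it down with 5 N at 0 and 9 N at the top.
- knob_grip (a point): Centre of the black round plunger knob, 28 across and 22 high, 81 above the desk when down; below it a 12 mm stem down to the block.
- empty_mid (a point): Middle (half-way up) of the empty tin: 52 (its x) by 40 (its y) by 90 high, open top without lid, wall 3, 60 g. Starts clamped in the rack between pusher and stop, its x along the rack's x.
- bin: Grey open waste bin fixed on the desk, 150 x 150 x 100 high, wall 4, origin at the centre of its underside.
- tin_a_mid (a point): Middle (half-way up) of a closed full tin with a lid: 52 (its x) by 40 (its y) by 90 high, about 0.18 kg, heavier in its lower half. Three to five such tins stand on the desk; the absent ones give no reading.
- tin_b_mid (a point): Middle (half-way up) of a closed full tin with a lid: 52 (its x) by 40 (its y) by 90 high, about 0.18 kg, heavier in its lower half. Three to five such tins stand on the desk; the absent ones give no reading.
- tin_c_mid (a point): Middle (half-way up) of a closed full tin with a lid: 52 (its x) by 40 (its y) by 90 high, about 0.18 kg, heavier in its lower half. Three to five such tins stand on the desk; the absent ones give no reading.
- tin_d_mid (a point): Middle (half-way up) of a closed full tin with a lid: 52 (its x) by 40 (its y) by 90 high, about 0.18 kg, heavier in its lower half. Three to five such tins stand on the desk; the absent ones give no reading.
- tin_e_mid (a point): Middle (half-way up) of a closed full tin with a lid: 52 (its x) by 40 (its y) by 90 high, about 0.18 kg, heavier in its lower half. Three to five such tins stand on the desk; the absent ones give no reading.
- cup: Bystander: white cup, 60 across, 80 high, standing among the tins; not part of the job, to be left where it is. Origin at the centre of its underside.
- thermos: Bystander: flask 68 across, 200 high; not part of the job, to be left where it is. Origin at the centre of its underside.
- mouse: Bystander: computer mouse; not part of the job, to be left where it is. Origin at the centre of its underside.
- calculator: Bystander: pocket calculator; not part of the job, to be left where it is. Origin at the centre of its underside.
Mind the look-alikes: they are no part of the job. What is shaped like the part that bears tin_a_mid but blue is not meant.

How it is judged:
By the outcome, as a careful person would: the job done as asked, in the order asked, and still so for the second after the job is handed in, with the robot touching nothing.
Of tin_a, tin_b, tin_c, tin_d, tin_e only 3 to 5 are there at a start; the rules pass over those that are not, and their reading is None.
At some moment in a run one of tin_a, tin_b, tin_c, tin_d, tin_e may be knocked a few centimetres aside while the robot is not near it.
It also fails if it takes over 210 s, if anything falls off the work surface, if the arm or the gripper's body presses on something with over 40 N, if the wrist force passes 120 N, or if a joint passes its speed limit or range.

## Working session

There is one attempt and no reset: what is moved stays moved. The work goes in short steps, Python scripts to look and compute and a shell command to move; the robot and the scene stay as the last step left them, time stands still between calls to the robot, and variables do not carry over. Pictures are saved under pics/ and viewed, and the job is handed in when it is done.

```bash
ls; mkdir -p pics; python3 - <<'E'
from rig import bot
import cv2
s=bot.sense()
for k,v in s.items(): print(k,v)
print(bot.grip_depth)
for n in("scene","side","wrist"):
    c=bot.read_camera(n); cv2.imwrite(f"pics/{n}0.png",c["color"][...,::-1])
    print(n,{k:v for k,v in c.items() if k!="color"})
E
```

```text
pics
time_s 0.0
q [ 1.1549951   0.46838731 -0.01159497  1.60363884  0.00599519  1.07143185
 -0.05629516]
qd [-0.0004263   0.00078811 -0.00049351  0.00028104  0.00020378  0.00217501
  0.00023029]
tau [-4.49793743e-05 -5.32384086e+01  2.14615330e-02 -2.51297235e+01
  1.14134559e-02  7.90091290e-03 -4.91241522e-06]
eef_pos [ 0.23646873 -0.60484186  0.23032547]
tcp_rot [ 9.82683571e-01  1.85289399e-01 -2.31310319e-04 -8.85752315e-04]
contact_force [-0.13961595  1.11224809  0.42288439]
wrist_torque [ 0.017731    0.01611203 -0.09203198]
grip_width 0.08542360393302846
0.0187
scene {'fx': 377.24493267519597, 'fy': 377.24493267519597, 'cx': 321.6622580545909, 'cy': 203.8376909442415, 'k1': -0.04686798458896042, 'cam_to_world': array([[-0.31358852,  0.64592457, -0.69601989,  1.24279171],
       [ 0.94947034,  0.22330908, -0.22054281,  0.28624851],
       [ 0.01297354, -0.73000993, -0.68331339,  0.78957866],
       [ 0.        ,  0.        ,  0.        ,  1.        ]])}
side {'fx': 499.4624482897305, 'fy': 499.4624482897305, 'cx': 327.83162168043054, 'cy': 195.55876268819847, 'k1': -0.08546550189868103, 'cam_to_world': array([[-0.99096214, -0.10688232,  0.08105685,  0.41541837],
       [-0.13401212,  0.76224854, -0.63325976,  0.97988025],
       [ 0.00589881, -0.63839904, -0.76968296,  1.20288209],
       [ 0.        ,  0.        ,  0.        ,  1.        ]])}
wrist {'fx': 350.52123602418965, 'fy': 350.52123602418965, 'cx': 317.7243875873197, 'cy': 199.052898410349, 'k1': -0.033687275186880715, 'tool_from_camera': array([[ 6.96406402e-04, -9.65996295e-01, -2.58554972e-01,
         6.54426035e-02],
       [ 9.99999363e-01,  9.02268710e-04, -6.77543623e-04,
        -2.91298339e-05],
       [ 8.87790690e-04, -2.58554335e-01,  9.65996308e-01,
        -1.41459944e-01],
       [ 0.00000000e+00,  0.00000000e+00,  0.00000000e+00,
         1.00000000e+00]])}
```

View pics/scene0.png

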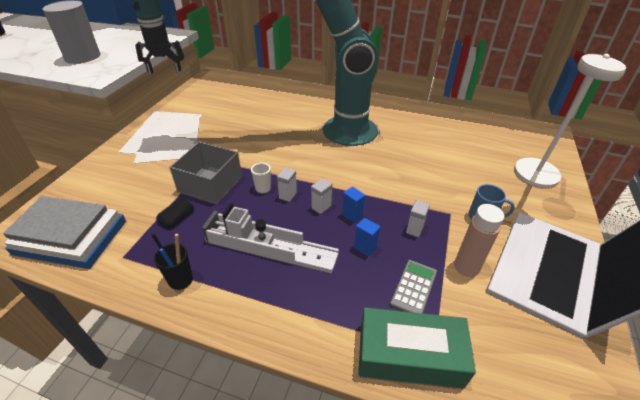

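View pics/side0.png

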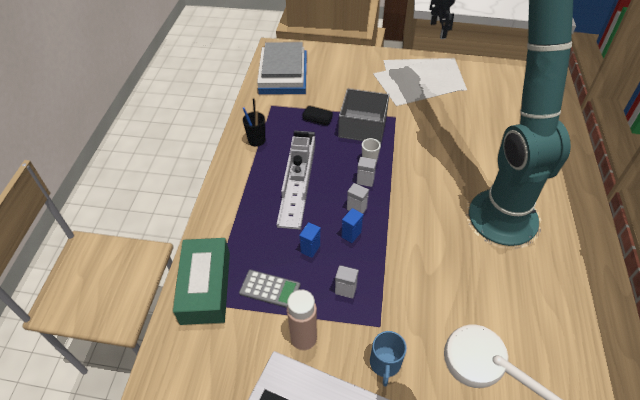

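View pics/wrist0.png

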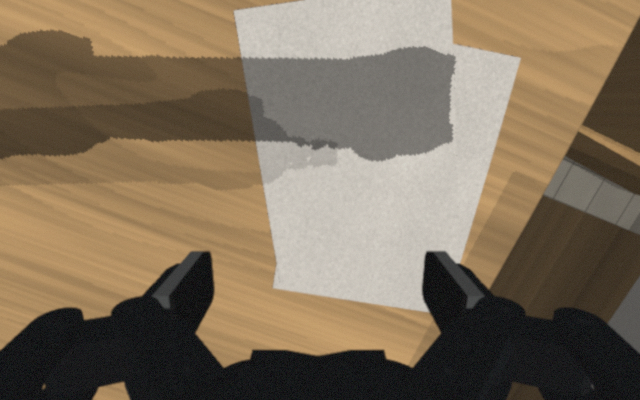

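```bash
cat > h.py <<'E'
from rig import bot
import numpy as np, cv2
from scipy.spatial.transform import Rotation as R
def cam(name):
    s=bot.sense(); c=bot.read_camera(name)
    if name=="wrist":
        T=np.eye(4); T[:3,:3]=R.from_quat(s["tcp_rot"]).as_matrix(); T[:3,3]=s["eef_pos"]
        c["T"]=T@c["tool_from_camera"]
    else: c["T"]=c["cam_to_world"]
    return c
def K(c): return np.array([[c["fx"],0,c["cx"]],[0,c["fy"],c["cy"]],[0,0,1]]),np.array([c["k1"],0,0,0.])
def ray(c,uv):
    k,d=K(c); p=cv2.undistortPoints(np.array(uv,float).reshape(-1,1,2),k,d).reshape(-1,2)
    D=np.c_[p,np.ones(len(p))]@c["T"][:3,:3].T
    return c["T"][:3,3],D
def onz(c,uv,z):
    o,D=ray(c,uv); return o+D*((z-o[2])/D[:,2:3])
def proj(c,P):
    P=np.array(P,float).reshape(-1,3); k,d=K(c); Ti=np.linalg.inv(c["T"])
    return cv2.projectPoints((P@Ti[:3,:3].T+Ti[:3,3]),np.zeros(3),np.zeros(3),k,d)[0].reshape(-1,2)
def zoom(c,x0,y0,x1,y1,f,name):
    im=c["color"][y0:y1,x0:x1,::-1]; cv2.imwrite("pics/"+name,cv2.resize(im,None,fx=f,fy=f,interpolation=cv2.INTER_CUBIC))
E
python3 - <<'E'
from h import *
c=cam("side"); zoom(c,230,90,410,310,2.7,"sz1.png")
c=cam("scene"); zoom(c,160,140,460,320,2.6,"cz1.png")
E
```

```text
(no output)
```

View pics/sz1.png

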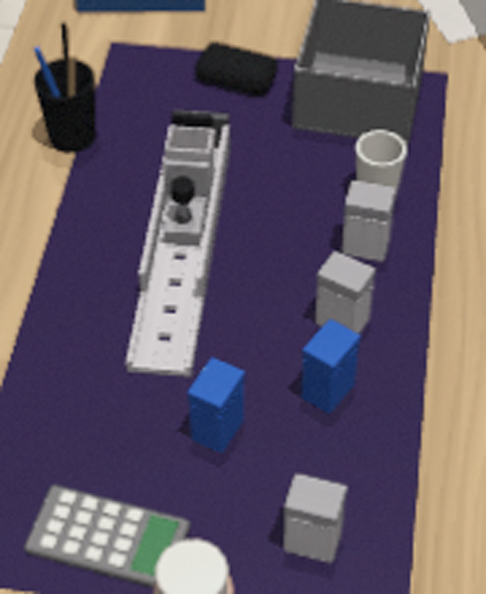

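View pics/cz1.png

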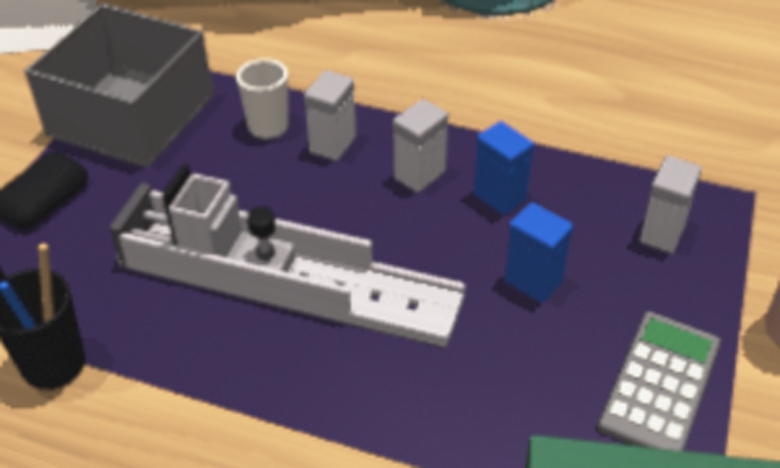

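```bash
python3 - <<'E'
from h import *
np.set_printoptions(precision=4,suppress=True)
c=cam("side"); Z=lambda l:np.array(l,float)/2.7+[230,90]
P=onz(c,Z([(179,257),(176,282),(169,309),(164,337)]),0.01);print(P)
e=onz(c,Z([(128,370),(191,374)]),0.018);print("end",e)
for n,l in dict(t1=[(349,183),(394,186),(390,214),(345,210)],t2=[(334,254),(375,266),(361,295),(317,282)],t3=[(291,476),(346,484),(341,516),(284,508)]).items():
    p=onz(c,Z(l),0.09); print(n,p.mean(0),np.linalg.norm(p-np.roll(p,1,0),axis=1)); d=p[1]-p[0]; print(np.degrees(np.arctan2(d[1],d[0])))
s=cam("scene");Z2=lambda l:np.array(l,float)/2.6+[160,140]
print(onz(s,Z2([(376,295),(412,303)]),.01), onz(s,Z2([(331,88),(420,115),(674,177)]),.09))
print("empty top",onz(c,Z([(190,140)]),.1),onz(s,Z2([(205,193)]),.1))
print("knob",onz(c,Z([(182,188)]),.085),onz(s,Z2([(262,218)]),.085))
print("bin",onz(c,Z([(311,0),(430,12),(414,75),(296,66)]),.1),"cup",onz(c,Z([(381,152)]),.08),onz(s,Z2([(262,77)]),.08))
E
```

```text
[[ 0.6453 -0.0299  0.01  ]
 [ 0.6421  0.0081  0.01  ]
 [ 0.643   0.0484  0.01  ]
 [ 0.6414  0.0885  0.01  ]]
end [[0.6705 0.1443 0.018 ]
 [0.6018 0.14   0.018 ]]
t1 [ 0.4314 -0.0793  0.09  ] [0.0427 0.0516 0.0442 0.0507]
-177.19027601217792
t2 [0.4463 0.0367 0.09  ] [0.0445 0.0472 0.0442 0.0498]
166.5526620473756
t3 [0.4493 0.3157 0.09  ] [0.036  0.0533 0.0355 0.0543]
178.1926519540194
[[0.6463 0.0523 0.01  ]
 [0.6443 0.0904 0.01  ]] [[ 0.44   -0.0765  0.09  ]
 [ 0.452   0.0343  0.09  ]
 [ 0.4599  0.315   0.09  ]]
empty top [[ 0.6468 -0.1335  0.1   ]] [[ 0.6481 -0.127   0.1   ]]
knob [[ 0.6457 -0.0699  0.085 ]] [[ 0.6483 -0.0661  0.085 ]]
bin [[ 0.5357 -0.4112  0.1   ]
 [ 0.3815 -0.4091  0.1   ]
 [ 0.3945 -0.2845  0.1   ]
 [ 0.5397 -0.2802  0.1   ]] cup [[ 0.4244 -0.1654  0.08  ]] [[ 0.4359 -0.1657  0.08  ]]
```

```bash
python3 -m crank '[{"offset":[0,0,-15],"turn":[0,0,-0.18],"fingers":1},{"offset":[0,0,-15],"turn":[0,0,-0.18],"fingers":1},{"offset":[0,0,-15],"turn":[0,0,-0.18],"fingers":1},{"offset":[0,0,-15],"turn":[0,0,-0.18],"fingers":1},{"offset":[0,0,-15],"turn":[0,0,-0.18],"fingers":1},{"offset":[0,0,-15],"turn":[0,0,-0.18],"fingers":1},{"offset":[0,0,-10],"turn":[0,0,-0.117],"fingers":1}]' 40
python3 -m crank '[{"offset":[45,26,0],"turn":[0,0,0],"fingers":1},{"offset":[45,26,0],"turn":[0,0,0],"fingers":1},{"offset":[45,26,0],"turn":[0,0,0],"fingers":1},{"offset":[45,26,0],"turn":[0,0,0],"fingers":1},{"offset":[45,26,0],"turn":[0,0,0],"fingers":1},{"offset":[45,26,0],"turn":[0,0,0],"fingers":1},{"offset":[45,26,0],"turn":[0,0,0],"fingers":1},{"offset":[45,26,0],"turn":[0,0,0],"fingers":1},{"offset":[45,26,0],"turn":[0,0,0],"fingers":1},{"offset":[45,26,0],"turn":[0,0,0],"fingers":1},{"offset":[45,26,0],"turn":[0,0,0],"fingers":1},{"offset":[20,26,0],"turn":[0,0,0],"fingers":1}]'
python3 -m crank '[{"offset":[0,0,0],"turn":[0,0,0],"fingers":1},{"offset":[0,0,0],"turn":[0,0,0],"fingers":1}]'
python3 - <<'E'
from h import *
c=cam("wrist"); cv2.imwrite("pics/w1.png",c["color"][...,::-1])
s=bot.sense(); print(s["eef_pos"],R.from_quat(s["tcp_rot"]).as_matrix(),s["time_s"])
E
```

```text
time_s: 1.23
eef_pos: [0.2367, -0.6055, 0.3321]
tcp_rot: [0.706, 0.708, -0.0, 0.0]
contact_force: [-0.0, -0.4, 0.2]
grip_width: 0.0854
time_s: 2.72
eef_pos: [0.55, -0.0874, 0.3318]
tcp_rot: [0.706, 0.708, 0.0, 0.0]
contact_force: [-0.5, 0.4, 0.8]
grip_width: 0.0853
time_s: 2.98
eef_pos: [0.5488, -0.0914, 0.331]
tcp_rot: [0.708, 0.706, -0.0, -0.0]
contact_force: [-0.1, -0.6, 0.5]
grip_width: 0.0856
[ 0.54861496 -0.09188599  0.33111014] [[ 2.71139684e-03  9.99996060e-01 -7.26785968e-04]
 [ 9.99996071e-01 -2.71191309e-03 -7.10289063e-04]
 [-7.12257244e-04 -7.24857236e-04 -9.99999484e-01]] 3.025
```

View pics/w1.png

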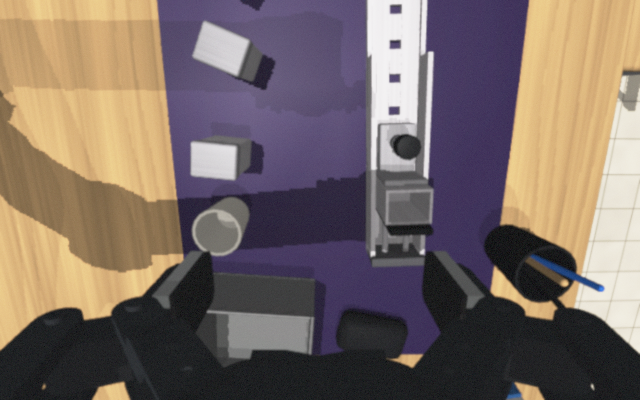

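```bash
python3 - <<'E'
from h import *
np.set_printoptions(precision=4,suppress=True)
c=cam("wrist")
g=cv2.cvtColor(c["color"],cv2.COLOR_RGB2GRAY)
m=(g[0:125,375:418]<120).astype(np.uint8)
n,l,st,ce=cv2.connectedComponentsWithStats(m)
H=[ce[i]+[375,0] for i in range(1,n) if 20<st[i,4]<250]
H=np.array(H); print(H); P=onz(c,H,.01); print(P)
# silver tops
hsv=cv2.cvtColor(c["color"],cv2.COLOR_RGB2HSV)
m=((hsv[...,1]<40)&(hsv[...,2]>170)).astype(np.uint8); m[:,:160]=0; m[:,365:]=0
n,l,st,ce=cv2.connectedComponentsWithStats(m)
for i in range(1,n):
    if st[i,4]>200:
        p=np.argwhere(l==i)[:,::-1].astype(np.float32); q=onz(c,p,.09)[:,:2]
        r=cv2.minAreaRect((q*1000).astype(np.float32)); print(st[i],ce[i],r)
print("empty",onz(c,[(384,187),(431,187),(433,227),(388,223)],.1))
print("knob",onz(c,[(406,146)],.092),"bin rim",onz(c,[(315,277),(205,272)],.1),"cup",onz(c,[(220,232)],.08))
zoom(c,160,0,450,280,2.5,"w1z.png")
E
```

```text
[[395.3636   8.3636]
 [394.6184  43.4605]
 [394.4     77.1   ]
 [393.5652 109.9565]]
[[ 0.6422  0.0875  0.01  ]
 [ 0.6432  0.0478  0.01  ]
 [ 0.6449  0.0083  0.01  ]
 [ 0.6458 -0.0319  0.01  ]]
[ 193   22   55   52 1778] [220.333   47.6192] ((449.20880126953125, 31.34646987915039), (36.5180549621582, 48.402122497558594), 66.94731903076172)
[ 191  142   45   37 1492] [212.8505 159.8324] ((433.1130065917969, -84.12867736816406), (37.31010437011719, 48.98737335205078), 84.00756072998047)
[193 210  48  35 202] [219.9752 219.5545] ((429.39434814453125, -160.44960021972656), (54.68971633911133, 38.43545150756836), 9.013317108154297)
empty [[ 0.6208 -0.1126  0.1   ]
 [ 0.6723 -0.1126  0.1   ]
 [ 0.6784 -0.1589  0.1   ]
 [ 0.6272 -0.154   0.1   ]]
knob [[ 0.6441 -0.0689  0.092 ]] bin rim [[ 0.545  -0.2206  0.1   ]
 [ 0.4162 -0.2143  0.1   ]] cup [[ 0.4317 -0.1719  0.08  ]]
```

View pics/w1z.png

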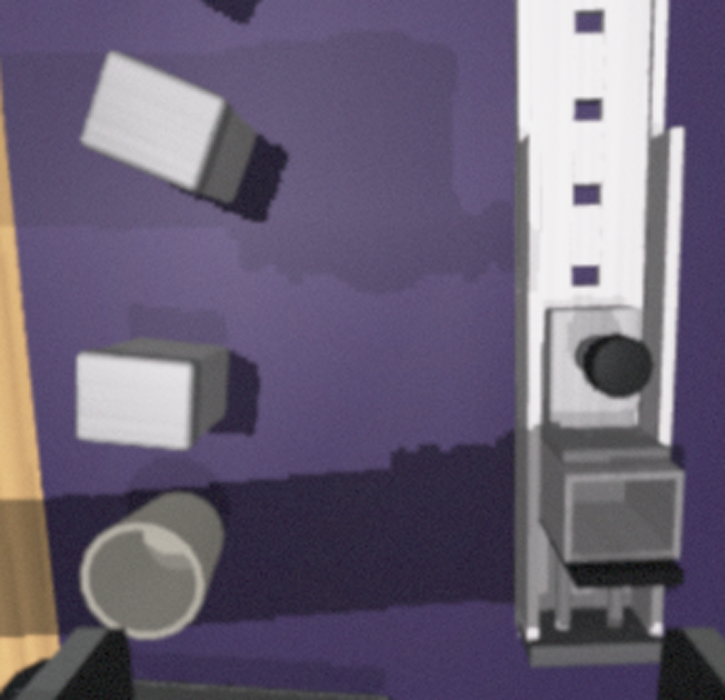

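```bash
cat >> h.py <<'E'
RO=np.array([0.6461,-0.0421]); RA=0.0305
def rack(xr,yr,z=0):
    return np.array([RO[0]+xr*np.cos(RA)-yr*np.sin(RA),RO[1]+xr*np.sin(RA)+yr*np.cos(RA),z])
def go(target,yaw=None):
    s=bot.sense(); M=R.from_quat(s["tcp_rot"]).as_matrix()
    t=M.T@(np.array(target)-s["eef_pos"])*1000
    y=np.arctan2(M[1,0],M[0,0]); print("off mm",np.round(t,1),"yaw deg",round(np.degrees(y),2),"tilt",np.round(M[:2,2],4), "turn z" ,None if yaw is None else round(-(yaw-y),4))
E
python3 -m crank '[{"offset":[0,50,30],"turn":[0,0,-0.033],"fingers":1},{"offset":[-24,50,30],"turn":[0,0,0],"fingers":1},{"offset":[-24,0,30],"turn":[0,0,0],"fingers":1},{"offset":[0,0,0],"turn":[0,0,0],"fingers":1}]' 30
python3 - <<'E'
from h import *
c=cam("wrist"); cv2.imwrite("pics/w2.png",c["color"][...,::-1])
go(rack(0,-.095,.062),np.pi/2+RA)
E
```

```text
time_s: 3.58
eef_pos: [0.6481, -0.1406, 0.2382]
tcp_rot: [0.698, 0.716, -0.002, -0.002]
contact_force: [0.7, 0.3, -0.1]
grip_width: 0.0852
off mm [  1.2   0.2 178.8] yaw deg 91.66 tilt [-0.0024  0.0004] turn z -0.0014
```

View pics/w2.png

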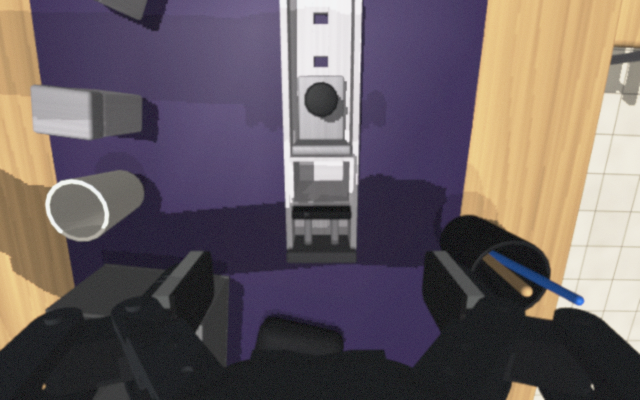

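```bash
python3 - <<'E'
from h import *
c=cam("wrist")
print("knob",onz(c,[(320.5,99)],.092),rack(0,-.03))
print("empty",onz(c,[(291,155),(355,155),(353,209),(293,209)],.1).mean(0),rack(0,-.095))
print("holes",onz(c,[(321,18),(321,61)],.01),rack(0,.05),rack(0,.01))
E
```

```text
knob [[ 0.64907841 -0.0675912   0.092     ]] [ 0.64701486 -0.07208605  0.        ]
empty [ 0.65320283 -0.13397839  0.1       ] [ 0.64899705 -0.13705582  0.        ]
holes [[ 0.64748781  0.01041324  0.01      ]
 [ 0.64875272 -0.02927323  0.01      ]] [0.64457524 0.00787675 0.        ] [ 0.64579505 -0.03210465  0.        ]
```

```bash
sed -i 's/RO=np.array(.*)\; RA/RO=np.array([0.6475,-0.0405]); RA/' h.py; python3 -m crank '[{"offset":[3,2,50],"turn":[0,0,0],"fingers":1},{"offset":[0,0,50],"turn":[0,0,0],"fingers":1},{"offset":[0,0,40],"turn":[0,0,0],"fingers":1},{"offset":[0,0,37],"turn":[0,0,0],"fingers":1},{"offset":[0,0,0],"turn":[0,0,0],"fingers":1},{"offset":[0,0,0],"turn":[0,0,0],"fingers":-1},{"offset":[0,0,0],"turn":[0,0,0],"fingers":-1},{"offset":[0,0,0],"turn":[0,0,0],"fingers":-1},{"offset":[0,0,0],"turn":[0,0,0],"fingers":-1}]' 30
python3 - <<'E'
from h import *
c=cam("wrist"); cv2.imwrite("pics/w3.png",c["color"][...,::-1])
go(rack(0,-.095,.062),np.pi/2+RA)
E
```

```text
time_s: 4.8
eef_pos: [0.6523, -0.1339, 0.0675]
tcp_rot: [0.696, 0.718, -0.0, 0.001]
contact_force: [-5.4, 1.0, 8.1]
grip_width: 0.0517
off mm [-1.5 -1.9  5.5] yaw deg 91.82 tilt [ 0.0005 -0.0011] turn z 0.0013
```

View pics/w3.png

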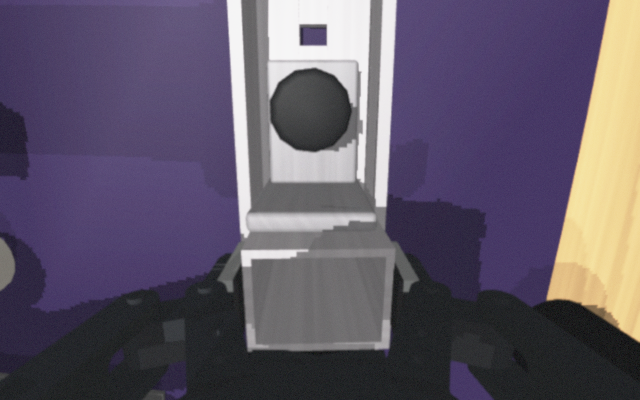

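```bash
python3 -m crank '[{"offset":[0,0,-15],"turn":[0,0,0],"fingers":-1},{"offset":[0,0,-25],"turn":[0,0,0],"fingers":-1},{"offset":[0,0,-30],"turn":[0,0,0],"fingers":-1},{"offset":[0,0,-40],"turn":[0,0,0],"fingers":-1},{"offset":[0,0,-40],"turn":[0,0,0],"fingers":-1},{"offset":[0,0,0],"turn":[0,0,0],"fingers":-1}]'
python3 - <<'E'
from h import *
c=cam("wrist"); cv2.imwrite("pics/w4.png",c["color"][...,::-1])
s=cam("side"); cv2.imwrite("pics/s4.png",s["color"][...,::-1])
go([.462,-.30,.20])
p=onz(s,[(345,91),(388,95),(386,127)],.1);print(p)
E
```

```text
time_s: 5.6
eef_pos: [0.6552, -0.1337, 0.2208]
tcp_rot: [0.696, 0.718, 0.003, 0.004]
contact_force: [0.4, -0.3, -0.5]
grip_width: 0.0518
off mm [-159.8 -195.8   15.9] yaw deg 91.82 tilt [ 0.0024 -0.0009] turn z None
[[ 0.53576095 -0.40554852  0.1       ]
 [ 0.38565196 -0.405444    0.1       ]
 [ 0.38309441 -0.2407411   0.1       ]]
```

View pics/s4.png

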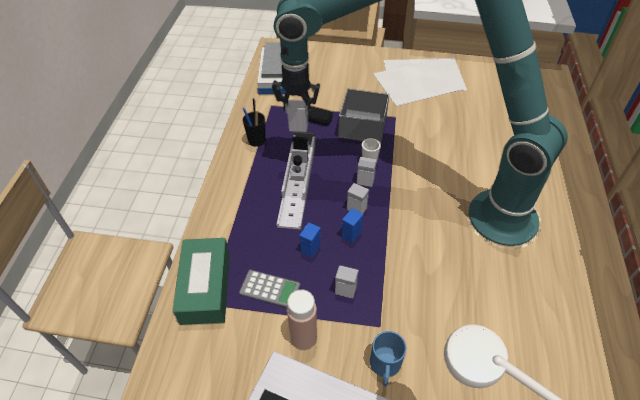

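View pics/w4.png

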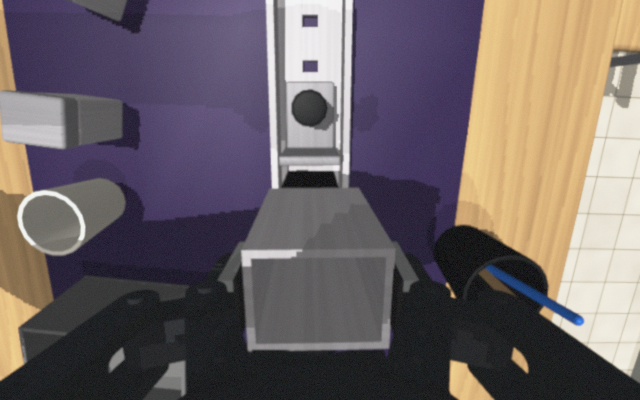

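```bash
python3 -m crank '[{"offset":[-30,-48,0],"turn":[0,0,0],"fingers":-1},{"offset":[-30,-48,0],"turn":[0,0,0],"fingers":-1},{"offset":[-40,-48,0],"turn":[0,0,0],"fingers":-1},{"offset":[-40,-48,0],"turn":[0,0,0],"fingers":-1},{"offset":[0,0,0],"turn":[0,0,0],"fingers":-1},{"offset":[0,0,0],"turn":[0,0,0],"fingers":-1}]'
python3 - <<'E'
from h import *
c=cam("wrist"); cv2.imwrite("pics/w5.png",c["color"][...,::-1])
go([.462,-.345,.20])
E
```

```text
time_s: 6.45
eef_pos: [0.4648, -0.2795, 0.2142]
tcp_rot: [0.696, 0.718, 0.0, -0.0]
contact_force: [0.1, 0.5, -0.2]
grip_width: 0.052
off mm [-66.1  -5.8  14.3] yaw deg 91.92 tilt [0.0003 0.0009] turn z None
```

View pics/w5.png

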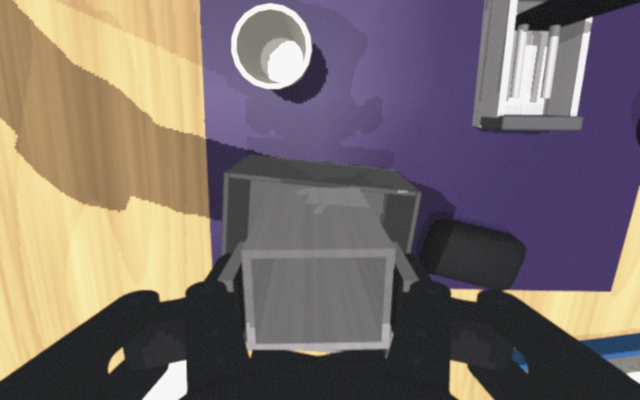

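```bash
python3 - <<'E'
from h import *
c=cam("wrist")
print(onz(c,[(224,173),(419,191)],.1))
print("cup",onz(c,[(272,46)],.08))
E
```

```text
[[ 0.39553944 -0.26389117  0.1       ]
 [ 0.54176504 -0.27262908  0.1       ]]
cup [[ 0.42842194 -0.17173876  0.08      ]]
```

```bash
python3 -m crank '[{"offset":[-32,-1,0],"turn":[0,0,0],"fingers":-1},{"offset":[-32,-1,0],"turn":[0,0,0],"fingers":-1},{"offset":[0,0,30],"turn":[0,0,0],"fingers":-1},{"offset":[0,0,45],"turn":[0,0,0],"fingers":-1},{"offset":[0,0,45],"turn":[0,0,0],"fingers":-1},{"offset":[0,0,9],"turn":[0,0,0],"fingers":-1},{"offset":[0,0,0],"turn":[0,0,0],"fingers":-1},{"offset":[0,0,0],"turn":[0,0,0],"fingers":1},{"offset":[0,0,0],"turn":[0,0,0],"fingers":1},{"offset":[0,0,0],"turn":[0,0,0],"fingers":1}]'
python3 -m crank '[{"offset":[0,0,-50],"turn":[0,0,0],"fingers":1},{"offset":[0,0,-60],"turn":[0,0,0],"fingers":1},{"offset":[0,0,-40],"turn":[0,0,0],"fingers":1},{"offset":[55,0,0],"turn":[0,0,0],"fingers":1},{"offset":[0,0,0],"turn":[0,0,0],"fingers":1}]'
python3 - <<'E'
from h import *
c=cam("wrist"); cv2.imwrite("pics/w6.png",c["color"][...,::-1])
s=cam("side"); zoom(s,230,60,410,310,2.4,"s6.png")
go(rack(0,-.03,.2),np.pi/2+RA)
E
```

```text
time_s: 7.8
eef_pos: [0.4652, -0.3444, 0.0866]
tcp_rot: [0.696, 0.718, -0.0, 0.001]
contact_force: [0.4, 0.2, -0.3]
grip_width: 0.0851
time_s: 8.43
eef_pos: [0.4638, -0.2849, 0.2369]
tcp_rot: [0.694, 0.72, 0.0, 0.001]
contact_force: [-0.0, -0.1, 0.2]
grip_width: 0.0851
off mm [212.3 192.4  35.9] yaw deg 91.88 tilt [ 0.0003 -0.0012] turn z 0.0024
```

View pics/w6.png

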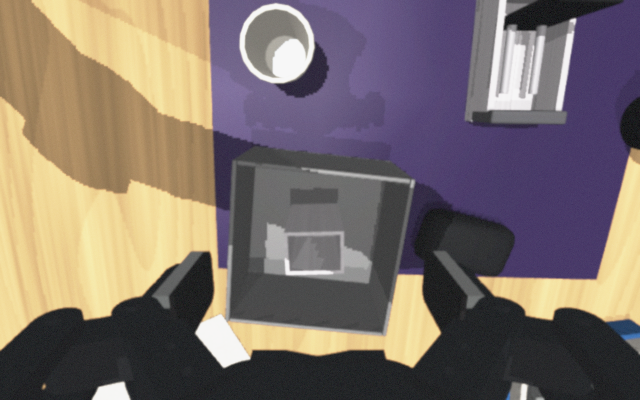

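View pics/s6.png

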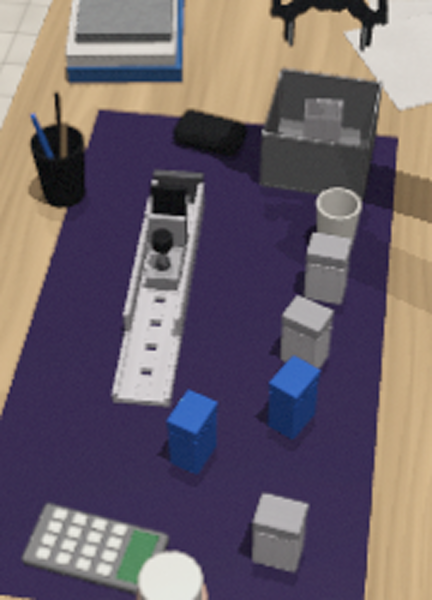

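```bash
python3 -m crank '[{"offset":[42,38,0],"turn":[0,0,0],"fingers":1},{"offset":[42,38,0],"turn":[0,0,0],"fingers":1},{"offset":[42,38,0],"turn":[0,0,0],"fingers":1},{"offset":[42,38,0],"turn":[0,0,0],"fingers":1},{"offset":[42,38,0],"turn":[0,0,0],"fingers":1},{"offset":[0,0,40],"turn":[0,0,0],"fingers":1},{"offset":[0,0,30],"turn":[0,0,0],"fingers":1},{"offset":[0,0,0],"turn":[0,0,0],"fingers":1},{"offset":[0,0,0],"turn":[0,0,0],"fingers":1}]'
python3 - <<'E'
from h import *
c=cam("wrist"); cv2.imwrite("pics/w7.png",c["color"][...,::-1])
go(rack(0,-.03,.062),np.pi/2+RA)
g=c["color"].max(2); m=(g<60).astype(np.uint8); m[:,:250]=0;m[:,400:]=0
n,l,st,ce=cv2.connectedComponentsWithStats(m)
for i in range(1,n):
    if st[i,4]>300: print(st[i],ce[i],onz(c,[ce[i]],.092))
E
```

```text
time_s: 9.65
eef_pos: [0.6471, -0.0738, 0.1665]
tcp_rot: [0.696, 0.718, 0.0, 0.001]
contact_force: [0.3, 0.6, 0.1]
grip_width: 0.0852
off mm [  3.2   0.9 105. ] yaw deg 91.77 tilt [ 0.0024 -0.0003] turn z 0.0004
[ 299  175   40   49 1321] [319.24375473 201.59046177] [[ 0.64812306 -0.06771662  0.092     ]]
[363 248  37  47 679] [384.26067747 275.3078056 ] [[ 0.69393311 -0.11821116  0.092     ]]
[250 260  25  63 654] [261.24464832 296.16360856] [[ 0.6102822  -0.13668892  0.092     ]]
[ 282  264   74   57 3707] [318.4434853  292.47882385] [[ 0.64968575 -0.13255057  0.092     ]]
[ 250  325  150   75 8729] [322.38641311 369.03837782] [[ 0.65463015 -0.19591336  0.092     ]]
```

View pics/w7.png

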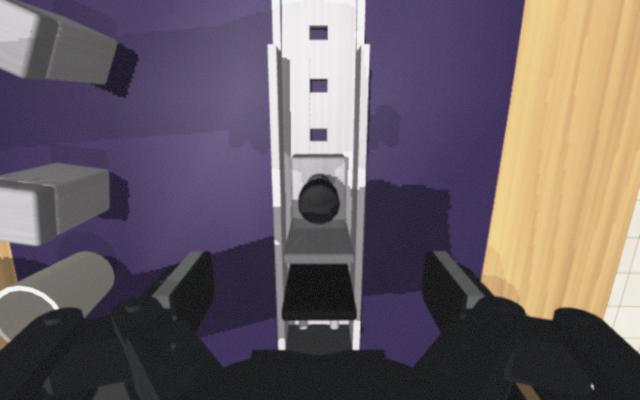

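```bash
python3 -m crank '[{"offset":[4,1,40],"turn":[0,0,0],"fingers":1},{"offset":[0,0,40],"turn":[0,0,0],"fingers":1},{"offset":[0,0,22],"turn":[0,0,0],"fingers":0},{"offset":[0,0,0],"turn":[0,0,0],"fingers":-0.2},{"offset":[0,0,0],"turn":[0,0,0],"fingers":-1},{"offset":[0,0,0],"turn":[0,0,0],"fingers":-1},{"offset":[0,0,0],"turn":[0,0,0],"fingers":-1},{"offset":[0,0,0],"turn":[0,0,0],"fingers":-1}]' 60
python3 - <<'E'
from h import *
go(rack(0,-.03,.064),np.pi/2+RA)
c=cam("wrist"); cv2.imwrite("pics/w8.png",c["color"][...,::-1])
E
```

```text
time_s: 10.7
eef_pos: [0.6478, -0.069, 0.0658]
tcp_rot: [0.696, 0.718, 0.0, 0.001]
contact_force: [-3.5, 0.3, 5.7]
grip_width: 0.0266
off mm [-1.5  0.5  1.8] yaw deg 91.82 tilt [ 0.0018 -0.0007] turn z 0.0013
```

View pics/w8.png

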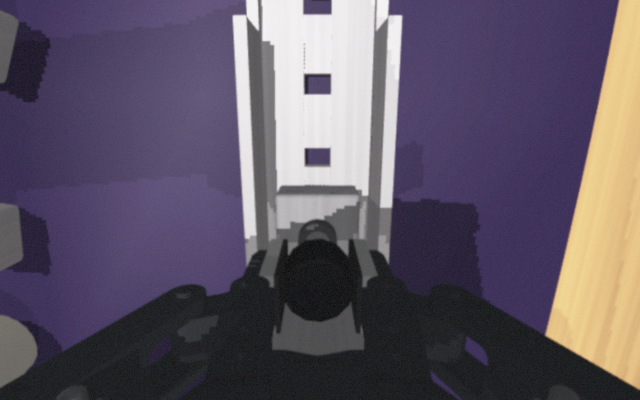

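```bash
python3 -m crank '[{"offset":[0,0,-6],"turn":[0,0,0],"fingers":-1},{"offset":[0,0,-6],"turn":[0,0,0],"fingers":-1},{"offset":[0,0,0],"turn":[0,0,0],"fingers":-1},{"offset":[0,0,0],"turn":[0,0,0],"fingers":-1}]'
```

```text
time_s: 11.25
eef_pos: [0.6476, -0.0691, 0.0753]
tcp_rot: [0.696, 0.718, 0.0, 0.0]
contact_force: [3.1, 0.2, -8.1]
grip_width: 0.0265
```

```bash
python3 -m crank '[{"offset":[0,0,-1.5],"turn":[0,0,0],"fingers":-1},{"offset":[8,0,0],"turn":[0,0,0],"fingers":-1},{"offset":[12,0,0],"turn":[0,0,0],"fingers":-1},{"offset":[15,0,0],"turn":[0,0,0],"fingers":-1},{"offset":[15,0,0],"turn":[0,0,0],"fingers":-1},{"offset":[15,0,0],"turn":[0,0,0],"fingers":-1},{"offset":[10,0,0],"turn":[0,0,0],"fingers":-1},{"offset":[5,0,0],"turn":[0,0,0],"fingers":-1},{"offset":[0,0,0],"turn":[0,0,0],"fingers":-1},{"offset":[0,0,0],"turn":[0,0,0],"fingers":-1}]'
python3 - <<'E'
from h import *
c=cam("wrist"); cv2.imwrite("pics/w9.png",c["color"][...,::-1])
go(rack(0,.05,.075),np.pi/2+RA)
E
```

```text
time_s: 12.5
eef_pos: [0.645, 0.0117, 0.0771]
tcp_rot: [0.696, 0.718, 0.001, -0.0]
contact_force: [5.2, 1.4, -9.5]
grip_width: 0.0264
off mm [-2.2  1.   2.1] yaw deg 91.84 tilt [0.0009 0.001 ] turn z 0.0017
```

View pics/w9.png

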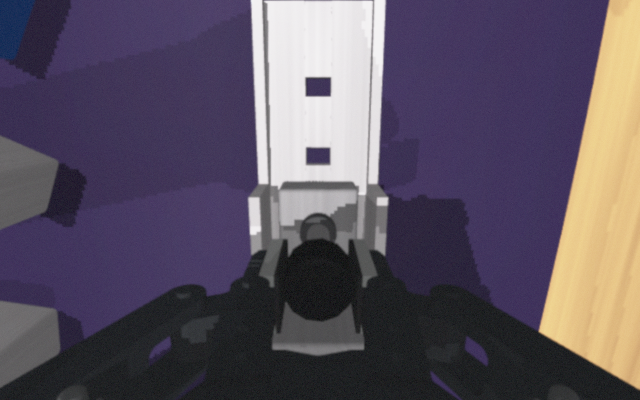

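```bash
python3 -m crank '[{"offset":[-0.5,0,4],"turn":[0,0,0],"fingers":-1},{"offset":[0,0,5],"turn":[0,0,0],"fingers":-1},{"offset":[0,0,4],"turn":[0,0,0],"fingers":-1},{"offset":[0,0,0],"turn":[0,0,0],"fingers":-1},{"offset":[0,0,0],"turn":[0,0,0],"fingers":-1}]'
```

```text
time_s: 13.18
eef_pos: [0.6451, 0.0107, 0.0658]
tcp_rot: [0.696, 0.718, 0.0, 0.001]
contact_force: [0.1, 1.2, 4.9]
grip_width: 0.0261
```

```bash
python3 -m crank '[{"offset":[5,0,0],"turn":[0,0,0],"fingers":-1},{"offset":[0,0,0],"turn":[0,0,0],"fingers":-1}]'; python3 -m crank '[{"offset":[-5,0,0],"turn":[0,0,0],"fingers":-1},{"offset":[0,0,0],"turn":[0,0,0],"fingers":1},{"offset":[0,0,0],"turn":[0,0,0],"fingers":1},{"offset":[0,0,0],"turn":[0,0,0],"fingers":1},{"offset":[0,0,-50],"turn":[0,0,0],"fingers":1},{"offset":[0,0,-60],"turn":[0,0,0],"fingers":1},{"offset":[0,-50,-30],"turn":[0,0,0],"fingers":1},{"offset":[0,-50,0],"turn":[0,0,0],"fingers":1},{"offset":[20,-40,0],"turn":[0,0,0],"fingers":1},{"offset":[20,0,0],"turn":[0,0,0],"fingers":1},{"offset":[0,0,0],"turn":[0,0,0],"fingers":1},{"offset":[0,0,0],"turn":[0,0,0],"fingers":1}]'
python3 - <<'E'
from h import *
c=cam("wrist"); cv2.imwrite("pics/w10.png",c["color"][...,::-1])
s=cam("side"); zoom(s,230,60,410,310,2.4,"s10.png")
E
```

```text
time_s: 13.42
eef_pos: [0.6452, 0.0114, 0.0658]
tcp_rot: [0.696, 0.718, -0.002, 0.002]
contact_force: [0.5, -6.7, 7.6]
grip_width: 0.0265
time_s: 14.92
eef_pos: [0.5037, 0.0453, 0.2039]
tcp_rot: [0.696, 0.718, -0.0, 0.0]
contact_force: [-0.1, -0.6, -0.5]
grip_width: 0.0852
```

View pics/w10.png

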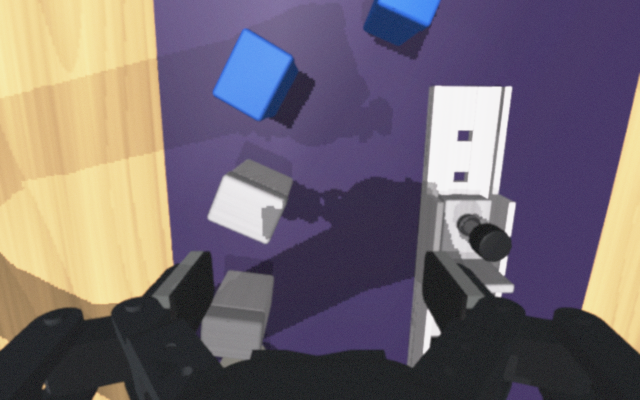

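View pics/s10.png

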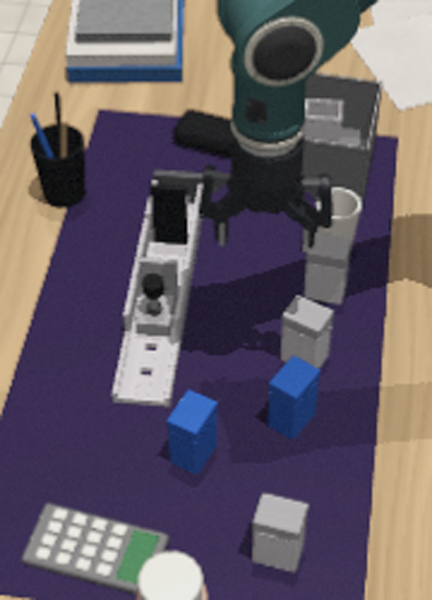

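```bash
python3 - <<'E'
from h import *
c=cam("wrist"); zoom(c,190,140,320,370,2.6,"w10z.png")
p=onz(c,[(225,176),(284,200),(268,242),(209,217)],.09); print(p,p.mean(0)); 
for a,b in((0,1),(3,2)):
    d=p[b]-p[a]; print(np.linalg.norm(d),np.arctan2(d[1],d[0]))
go([*p.mean(0)[:2],.2])
E
```

```text
[[0.43447705 0.05790087 0.09      ]
 [0.47844771 0.04082977 0.09      ]
 [0.46617252 0.00649415 0.09      ]
 [0.42097019 0.02549842 0.09      ]] [0.45001687 0.0326808  0.09      ]
0.047168218532155665 -0.3703261458948794
0.04903481129957334 -0.39799070203274844
off mm [-10.8 -54.    3.8] yaw deg 91.76 tilt [-0.0006 -0.    ] turn z None
```

View pics/w10z.png

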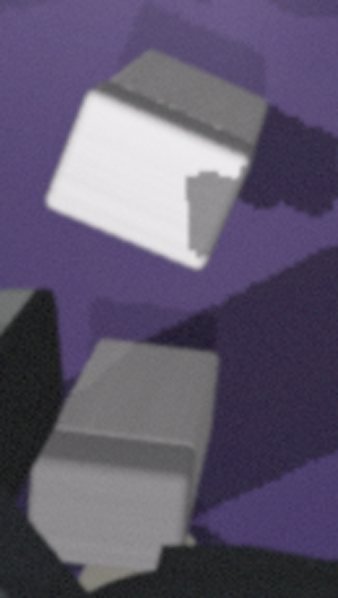

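```bash
python3 -m crank '[{"offset":[-11,-54,0],"turn":[0,0,0],"fingers":1},{"offset":[0,0,20],"turn":[0,0,0.14],"fingers":1},{"offset":[0,0,20],"turn":[0,0,0.14],"fingers":1},{"offset":[0,0,20],"turn":[0,0,0.14],"fingers":1},{"offset":[0,0,0],"turn":[0,0,0],"fingers":1},{"offset":[0,0,0],"turn":[0,0,0],"fingers":1}]' 
python3 - <<'E'
from h import *
c=cam("wrist"); cv2.imwrite("pics/w11.png",c["color"][...,::-1])
go([.450,.0325,.055],np.radians(67.7))
E
```

```text
time_s: 15.82
eef_pos: [0.4503, 0.0333, 0.1445]
tcp_rot: [0.83, 0.558, 0.0, 0.0]
contact_force: [-0.6, 0.7, 0.6]
grip_width: 0.0855
off mm [-0.9 -0.2 89.7] yaw deg 67.86 tilt [0.0011 0.0001] turn z 0.0028
```

View pics/w11.png

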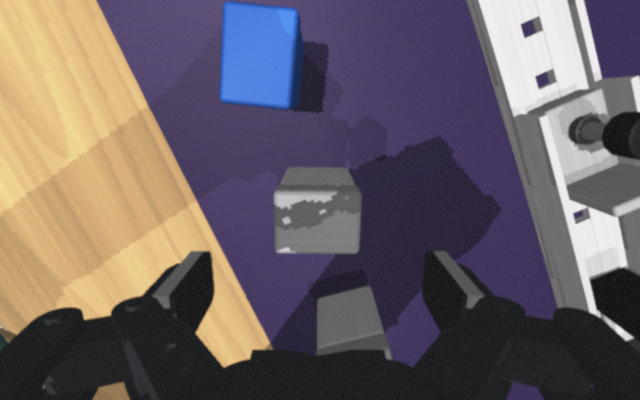

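```bash
python3 - <<'E'
from h import *
c=cam("wrist"); p=onz(c,[(318,223)],.09)[0]; print(p); go([p[0],p[1],.055])
E
python3 -m crank '[{"offset":[0,0,40],"turn":[0,0,0],"fingers":1},{"offset":[0,0,30],"turn":[0,0,0],"fingers":1},{"offset":[0,0,19],"turn":[0,0,0],"fingers":1},{"offset":[0,0,0],"turn":[0,0,0],"fingers":1},{"offset":[0,0,0],"turn":[0,0,0],"fingers":-1},{"offset":[0,0,0],"turn":[0,0,0],"fingers":-1},{"offset":[0,0,0],"turn":[0,0,0],"fingers":-1},{"offset":[0,0,0],"turn":[0,0,0],"fingers":-1}]' 50
```

```text
[0.45007307 0.03175888 0.09      ]
off mm [-1.6  0.1 89.8] yaw deg 67.84 tilt [0.0013 0.0001] turn z None
time_s: 16.92
eef_pos: [0.4506, 0.0333, 0.0562]
tcp_rot: [0.83, 0.558, 0.001, 0.001]
contact_force: [-0.7, -0.6, 6.8]
grip_width: 0.0512
```

```bash
python3 -m crank '[{"offset":[0,0,-30],"turn":[0,0,0],"fingers":-1},{"offset":[0,0,-45],"turn":[0,0,0],"fingers":-1},{"offset":[0,0,-35],"turn":[0,0,0],"fingers":-1},{"offset":[0,0,-10],"turn":[0,0,-0.14],"fingers":-1},{"offset":[0,0,0],"turn":[0,0,-0.14],"fingers":-1},{"offset":[0,0,0],"turn":[0,0,-0.14],"fingers":-1},{"offset":[0,0,0],"turn":[0,0,0],"fingers":-1},{"offset":[0,0,0],"turn":[0,0,0],"fingers":-1}]'
python3 - <<'E'
from h import *
go(rack(0,-.020,.18),np.pi/2+RA)
c=cam("wrist"); cv2.imwrite("pics/w12.png",c["color"][...,::-1])
E
```

```text
time_s: 17.92
eef_pos: [0.4497, 0.0331, 0.1752]
tcp_rot: [0.697, 0.717, -0.0, 0.0]
contact_force: [-0.3, 0.2, -2.2]
grip_width: 0.0513
off mm [-99.4 195.5  -4.8] yaw deg 91.69 tilt [ 0.0002 -0.0002] turn z -0.001
```

View pics/w12.png

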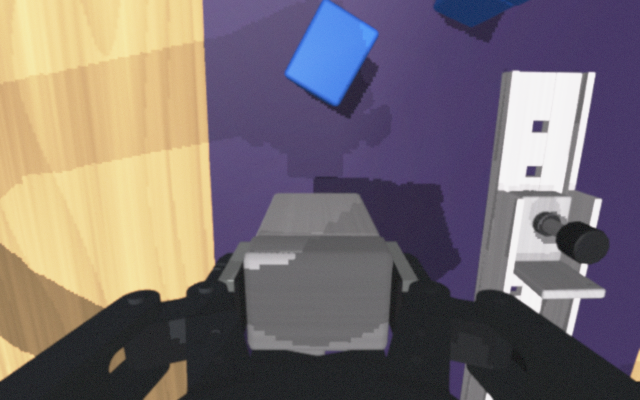

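```bash
python3 -m crank '[{"offset":[-20,39,0],"turn":[0,0,0],"fingers":-1},{"offset":[-20,39,0],"turn":[0,0,0],"fingers":-1},{"offset":[-20,39,0],"turn":[0,0,0],"fingers":-1},{"offset":[-20,39,0],"turn":[0,0,0],"fingers":-1},{"offset":[-19,39,0],"turn":[0,0,0],"fingers":-1},{"offset":[0,0,0],"turn":[0,0,0],"fingers":-1},{"offset":[0,0,0],"turn":[0,0,0],"fingers":-1}]'
python3 - <<'E'
from h import *
go(rack(0,-.020,.067),np.pi/2+RA)
c=cam("wrist"); cv2.imwrite("pics/w13.png",c["color"][...,::-1])
E
```

```text
time_s: 18.85
eef_pos: [0.647, -0.0588, 0.1744]
tcp_rot: [0.696, 0.718, -0.0, -0.001]
contact_force: [0.4, 0.0, -1.2]
grip_width: 0.0513
off mm [ -1.8   1.3 107.4] yaw deg 91.83 tilt [-0.0018  0.0005] turn z 0.0014
```

View pics/w13.png

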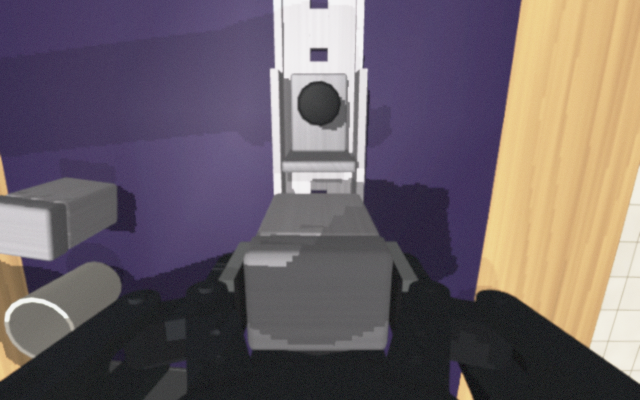

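```bash
python3 -m crank '[{"offset":[-2,0,30],"turn":[0,0,0],"fingers":-1},{"offset":[0,0,30],"turn":[0,0,0],"fingers":-1},{"offset":[0,0,20],"turn":[0,0,0],"fingers":-1},{"offset":[0,0,12],"turn":[0,0,0],"fingers":-1},{"offset":[0,0,7],"turn":[0,0,0],"fingers":-1},{"offset":[0,0,0],"turn":[0,0,0],"fingers":-1},{"offset":[0,0,0],"turn":[0,0,0],"fingers":-1}]'
```

```text
time_s: 19.77
eef_pos: [0.6485, -0.0614, 0.0769]
tcp_rot: [0.696, 0.718, 0.0, 0.001]
contact_force: [-0.7, 0.6, -1.3]
grip_width: 0.0513
```

```bash
python3 -m crank '[{"offset":[0,0,6],"turn":[0,0,0],"fingers":-1},{"offset":[0,0,4],"turn":[0,0,0],"fingers":-1},{"offset":[0,0,0],"turn":[0,0,0],"fingers":-1},{"offset":[2,0,0],"turn":[0,0,0],"fingers":-1},{"offset":[2,0,0],"turn":[0,0,0],"fingers":-1},{"offset":[0,0,0],"turn":[0,0,0],"fingers":-1}]'
```

```text
time_s: 20.52
eef_pos: [0.6482, -0.0579, 0.0664]
tcp_rot: [0.696, 0.718, 0.0, 0.001]
contact_force: [-1.1, -3.1, 4.8]
grip_width: 0.0513
```

```bash
python3 -m crank '[{"offset":[3,0,0],"turn":[0,0,0],"fingers":-1},{"offset":[0,0,0],"turn":[0,0,0],"fingers":-1},{"offset":[0,0,0],"turn":[0,0,0],"fingers":-1}]'
```

```text
time_s: 20.9
eef_pos: [0.6481, -0.0545, 0.0664]
tcp_rot: [0.696, 0.718, 0.0, 0.0]
contact_force: [-0.3, -2.9, 5.1]
grip_width: 0.0515
```

```bash
python3 -m crank '[{"offset":[3,0,-0.3],"turn":[0,0,0],"fingers":-1},{"offset":[0,0,0],"turn":[0,0,0],"fingers":-1},{"offset":[0,0,0],"turn":[0,0,0],"fingers":-1}]'
```

```text
time_s: 21.28
eef_pos: [0.648, -0.0529, 0.0664]
tcp_rot: [0.696, 0.718, -0.0, 0.001]
contact_force: [0.7, -5.6, 3.8]
grip_width: 0.0515
```

```bash
python3 -m crank '[{"offset":[-2,0,0],"turn":[0,0,0],"fingers":-1},{"offset":[0,0,0],"turn":[0,0,0],"fingers":1},{"offset":[0,0,0],"turn":[0,0,0],"fingers":1},{"offset":[0,0,0],"turn":[0,0,0],"fingers":1},{"offset":[0,0,-50],"turn":[0,0,0],"fingers":1},{"offset":[0,0,-60],"turn":[0,0,0],"fingers":1},{"offset":[0,-55,-20],"turn":[0,0,0],"fingers":1},{"offset":[0,-55,0],"turn":[0,0,0],"fingers":1},{"offset":[0,-45,0],"turn":[0,0,0],"fingers":1},{"offset":[0,0,0],"turn":[0,0,0],"fingers":1},{"offset":[0,0,0],"turn":[0,0,0],"fingers":1}]'
python3 - <<'E'
from h import *
c=cam("wrist"); cv2.imwrite("pics/w14.png",c["color"][...,::-1])
E
```

```text
time_s: 22.65
eef_pos: [0.4936, -0.0584, 0.1968]
tcp_rot: [0.696, 0.718, 0.001, 0.001]
contact_force: [0.4, 0.1, 0.2]
grip_width: 0.0851
```

View pics/w14.png

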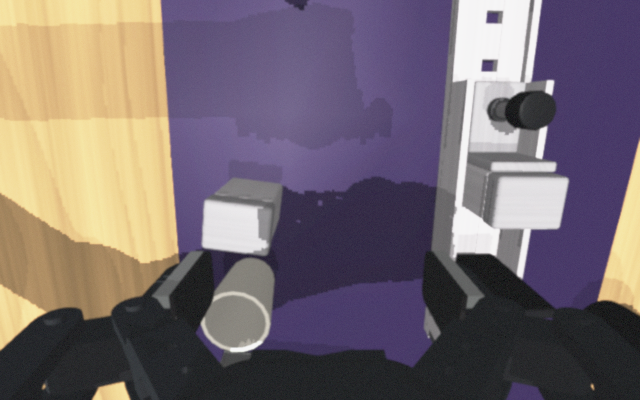

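```bash
python3 - <<'E'
from h import *
c=cam("wrist"); zoom(c,190,160,300,270,4,"w14z.png")
p=onz(c,[(206,200),(273,207),(270,253),(204,246)],.09); print(p,p.mean(0)); 
for a,b in((0,1),(3,2)):
    d=p[b]-p[a]; print(np.linalg.norm(d),np.arctan2(d[1],d[0]))
go([*p.mean(0)[:2],.2])
E
```

```text
[[ 0.41212728 -0.06242818  0.09      ]
 [ 0.46146391 -0.0661733   0.09      ]
 [ 0.45913506 -0.10290419  0.09      ]
 [ 0.40873981 -0.0988907   0.09      ]] [ 0.43536651 -0.08259909  0.09      ]
0.04947857288902985 -0.07576435802433543
0.05055481686638487 -0.0794724728180478
off mm [-22.5 -59.3  -3.6] yaw deg 91.84 tilt [0.001  0.0007] turn z None
```

View pics/w14z.png

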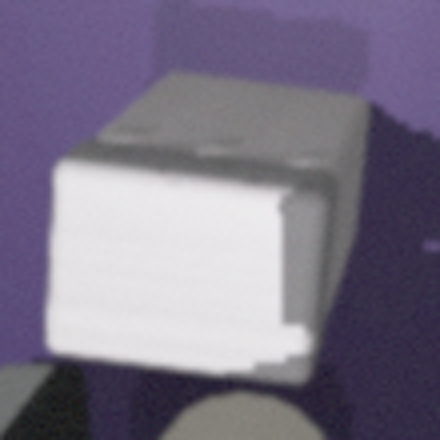

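```bash
python3 -m crank '[{"offset":[-22.5,-59,0],"turn":[0,0,0.11],"fingers":1},{"offset":[0,0,50],"turn":[0,0,0],"fingers":1},{"offset":[0,0,0],"turn":[0,0,0],"fingers":1},{"offset":[0,0,0],"turn":[0,0,0],"fingers":1}]' 
python3 - <<'E'
from h import *
c=cam("wrist"); cv2.imwrite("pics/w15.png",c["color"][...,::-1])
go([.435,-.0825,.055],np.pi/2-.0775)
E
```

```text
time_s: 23.25
eef_pos: [0.4366, -0.0817, 0.147]
tcp_rot: [0.734, 0.68, 0.001, -0.0]
contact_force: [-0.2, 0.3, 0.3]
grip_width: 0.0852
off mm [-0.9 -1.9 92.2] yaw deg 85.61 tilt [0.0016 0.0009] turn z 0.0009
```

View pics/w15.png

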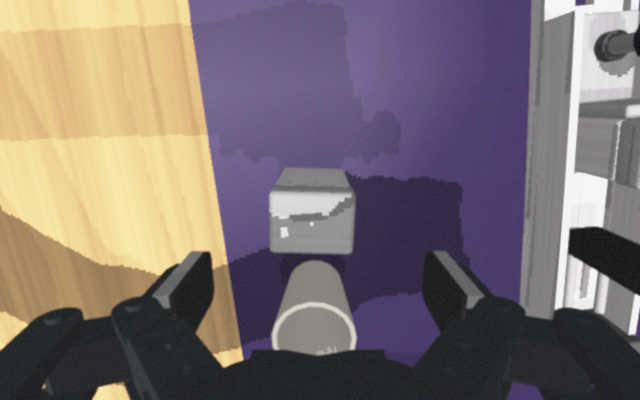

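```bash
python3 -m crank '[{"offset":[-1,-2,40],"turn":[0,0,0],"fingers":1},{"offset":[0,0,30],"turn":[0,0,0],"fingers":1},{"offset":[0,0,21],"turn":[0,0,0],"fingers":1},{"offset":[0,0,0],"turn":[0,0,0],"fingers":1},{"offset":[0,0,0],"turn":[0,0,0],"fingers":-1},{"offset":[0,0,0],"turn":[0,0,0],"fingers":-1},{"offset":[0,0,0],"turn":[0,0,0],"fingers":-1},{"offset":[0,0,0],"turn":[0,0,0],"fingers":-1}]' 50
python3 -m crank '[{"offset":[0,0,-30],"turn":[0,0,0],"fingers":-1},{"offset":[0,0,-45],"turn":[0,0,0],"fingers":-1},{"offset":[0,0,-45],"turn":[0,0,-0.11],"fingers":-1},{"offset":[0,0,0],"turn":[0,0,0],"fingers":-1},{"offset":[0,0,0],"turn":[0,0,0],"fingers":-1}]'
python3 - <<'E'
from h import *
go(rack(-0.001,-.062,.18),np.pi/2+RA)
E
```

```text
time_s: 24.3
eef_pos: [0.4338, -0.0836, 0.0567]
tcp_rot: [0.734, 0.679, 0.0, 0.001]
contact_force: [-0.8, 0.9, 6.1]
grip_width: 0.0517
time_s: 24.92
eef_pos: [0.4323, -0.0838, 0.175]
tcp_rot: [0.696, 0.718, -0.0, -0.0]
contact_force: [0.1, 1.0, -3.5]
grip_width: 0.0514
off mm [-25.3 215.4  -5.1] yaw deg 91.74 tilt [-0.0007 -0.0006] turn z -0.0001
```

```bash
python3 -m crank '[{"offset":[0,54,0],"turn":[0,0,0],"fingers":-1},{"offset":[-6,54,0],"turn":[0,0,0],"fingers":-1},{"offset":[-8,54,0],"turn":[0,0,0],"fingers":-1},{"offset":[-7,53.5,0],"turn":[0,0,0],"fingers":-1},{"offset":[0,0,0],"turn":[0,0,0],"fingers":-1},{"offset":[0,0,0],"turn":[0,0,0],"fingers":-1}]'
python3 - <<'E'
from h import *
go(rack(-0.001,-.058,.067),np.pi/2+RA)
c=cam("wrist"); cv2.imwrite("pics/w16.png",c["color"][...,::-1])
E
```

```text
time_s: 25.68
eef_pos: [0.6473, -0.0968, 0.1727]
tcp_rot: [0.696, 0.719, -0.001, -0.002]
contact_force: [0.7, 0.2, -2.2]
grip_width: 0.0513
off mm [ -1.8   1.4 105.7] yaw deg 91.86 tilt [-0.0048  0.0008] turn z 0.002
```

View pics/w16.png

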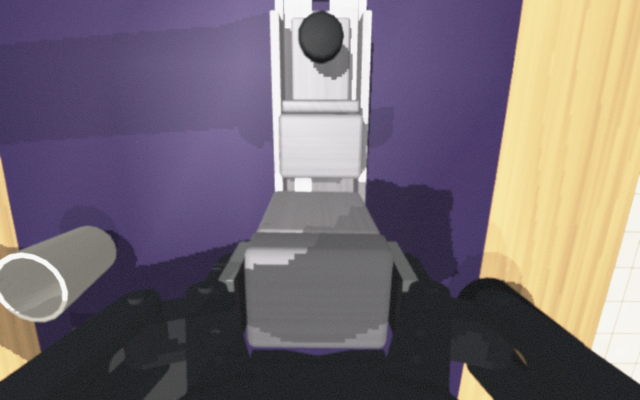

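```bash
python3 -m crank '[{"offset":[-5,1,0],"turn":[0,0,0],"fingers":-1},{"offset":[0,0,30],"turn":[0,0,0],"fingers":-1},{"offset":[0,0,25],"turn":[0,0,0],"fingers":-1},{"offset":[0,0,20],"turn":[0,0,0],"fingers":-1},{"offset":[0,0,12],"turn":[0,0,0],"fingers":-1},{"offset":[0,0,7],"turn":[0,0,0],"fingers":-1},{"offset":[0,0,0],"turn":[0,0,0],"fingers":-1},{"offset":[0,0,0],"turn":[0,0,0],"fingers":-1}]'

```

```text
time_s: 26.72
eef_pos: [0.6508, -0.1024, 0.0821]
tcp_rot: [0.696, 0.718, 0.0, 0.001]
contact_force: [-0.4, 0.3, -2.2]
grip_width: 0.0517
```

```bash
python3 -m crank '[{"offset":[0,-1,8],"turn":[0,0,0],"fingers":-1},{"offset":[0,0,7],"turn":[0,0,0],"fingers":-1},{"offset":[0,0,0],"turn":[0,0,0],"fingers":-1},{"offset":[3,0,0],"turn":[0,0,0],"fingers":-1},{"offset":[2,0,0],"turn":[0,0,0],"fingers":-1},{"offset":[0,0,0],"turn":[0,0,0],"fingers":-1}]'
python3 -m crank '[{"offset":[3,0,0],"turn":[0,0,0],"fingers":-1},{"offset":[0,0,0],"turn":[0,0,0],"fingers":-1},{"offset":[0,0,0],"turn":[0,0,0],"fingers":-1}]'
```

```text
time_s: 27.48
eef_pos: [0.6493, -0.0979, 0.0666]
tcp_rot: [0.696, 0.718, -0.0, 0.0]
contact_force: [-1.6, -2.6, 3.7]
grip_width: 0.0512
time_s: 27.85
eef_pos: [0.6493, -0.0945, 0.0666]
tcp_rot: [0.696, 0.718, 0.0, 0.0]
contact_force: [-0.3, -3.3, 4.7]
grip_width: 0.051
```

```bash
python3 -m crank '[{"offset":[2,0,0],"turn":[0,0,0],"fingers":-1},{"offset":[0,0,0],"turn":[0,0,0],"fingers":-1},{"offset":[0,0,0],"turn":[0,0,0],"fingers":-1}]'
```

```text
time_s: 28.22
eef_pos: [0.6492, -0.0944, 0.0666]
tcp_rot: [0.696, 0.718, -0.001, 0.001]
contact_force: [-1.1, -5.8, 3.9]
grip_width: 0.0514
```

```bash
python3 -m crank '[{"offset":[3,0,0],"turn":[0,0,0],"fingers":-1},{"offset":[0,0,0],"turn":[0,0,0],"fingers":-1},{"offset":[0,0,0],"turn":[0,0,0],"fingers":-1}]'
python3 -m crank '[{"offset":[-4,0,0],"turn":[0,0,0],"fingers":-1},{"offset":[0,0,0],"turn":[0,0,0],"fingers":1},{"offset":[0,0,0],"turn":[0,0,0],"fingers":1},{"offset":[0,0,0],"turn":[0,0,0],"fingers":1},{"offset":[0,0,-50],"turn":[0,0,0],"fingers":1},{"offset":[0,0,-60],"turn":[0,0,0],"fingers":1},{"offset":[0,-20,-40],"turn":[0,0,0],"fingers":1},{"offset":[0,0,0],"turn":[0,0,0],"fingers":1},{"offset":[0,0,0],"turn":[0,0,0],"fingers":1}]'
python3 - <<'E'
from h import *
c=cam("wrist"); cv2.imwrite("pics/w17.png",c["color"][...,::-1])
s=cam("side"); zoom(s,230,60,410,310,2.4,"s17.png")
go([.47,.27,.25])
E
```

```text
time_s: 28.6
eef_pos: [0.6492, -0.094, 0.0666]
tcp_rot: [0.696, 0.718, -0.002, 0.002]
contact_force: [-0.9, -10.3, 5.1]
grip_width: 0.0514
time_s: 29.72
eef_pos: [0.6286, -0.0941, 0.2157]
tcp_rot: [0.696, 0.718, -0.0, -0.0]
contact_force: [0.6, -0.5, -0.2]
grip_width: 0.0853
off mm [ 369.  -146.7  -34.7] yaw deg 91.84 tilt [-0.0025  0.0006] turn z None
```

View pics/w17.png

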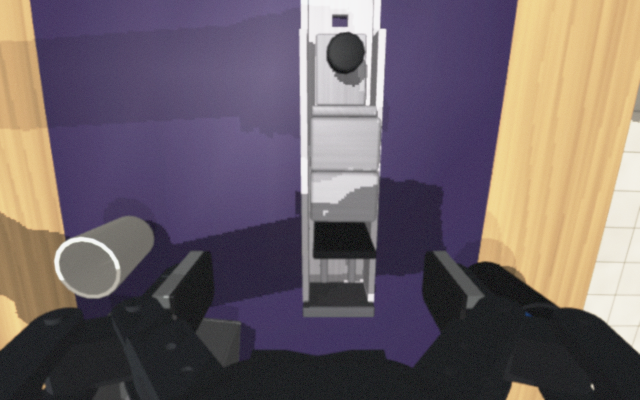

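View pics/s17.png

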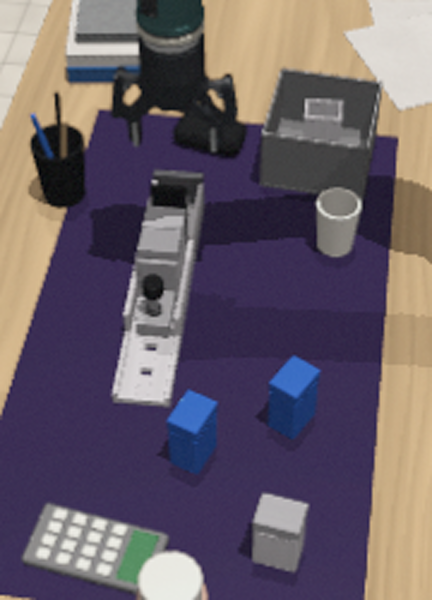

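```bash
python3 -m crank '[{"offset":[50,-12,-40],"turn":[0,0,0],"fingers":1},{"offset":[50,-25,0],"turn":[0,0,0],"fingers":1},{"offset":[50,-25,0],"turn":[0,0,0],"fingers":1},{"offset":[50,-25,0],"turn":[0,0,0],"fingers":1},{"offset":[50,-25,0],"turn":[0,0,0],"fingers":1},{"offset":[50,-25,0],"turn":[0,0,0],"fingers":1},{"offset":[50,-10,0],"turn":[0,0,0],"fingers":1},{"offset":[0,0,0],"turn":[0,0,0],"fingers":1},{"offset":[0,0,0],"turn":[0,0,0],"fingers":1}]'
python3 - <<'E'
from h import *
c=cam("wrist"); cv2.imwrite("pics/w18.png",c["color"][...,::-1])
s=cam("side"); print("thermos",onz(s,[(301,301)],.2)); s=cam("scene"); print(onz(s,[(490,218)],.2))
E
```

```text
time_s: 30.95
eef_pos: [0.4714, 0.2484, 0.2536]
tcp_rot: [0.696, 0.718, -0.001, -0.0]
contact_force: [1.2, -0.2, -0.2]
grip_width: 0.0859
thermos [[0.53932588 0.46537974 0.2       ]]
[[0.56317703 0.46660041 0.2       ]]
```

View pics/w18.png

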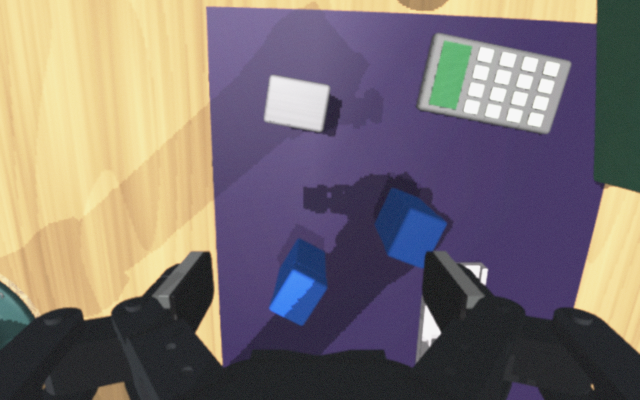

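```bash
python3 - <<'E'
from h import *
c=cam("wrist")
p=onz(c,[(271,75),(330,83),(324,132),(264,122)],.09); print(p,p.mean(0)); 
for a,b in((0,1),(3,2)):
    d=p[b]-p[a]; print(np.linalg.norm(d),np.arctan2(d[1],d[0]))
go([*p.mean(0)[:2],.2],np.pi/2-.10)
E
```

```text
[[0.43054656 0.33624071 0.09      ]
 [0.47960874 0.33130885 0.09      ]
 [0.47600378 0.29092238 0.09      ]
 [0.4244922  0.29785063 0.09      ]] [0.45266282 0.31408064 0.09      ]
0.049309439770481675 -0.10018611864194953
0.05197541987004779 -0.13369666642122863
off mm [ 67.1 -17.3  54.2] yaw deg 91.69 tilt [-0.0007 -0.0006] turn z 0.1294
```

```bash
python3 -m crank '[{"offset":[34,-9,0],"turn":[0,0,0],"fingers":1},{"offset":[33,-9,0],"turn":[0,0,0.145],"fingers":1},{"offset":[0,0,50],"turn":[0,0,0],"fingers":1},{"offset":[0,0,50],"turn":[0,0,0],"fingers":1},{"offset":[0,0,0],"turn":[0,0,0],"fingers":1},{"offset":[0,0,0],"turn":[0,0,0],"fingers":1}]'
python3 - <<'E'
from h import *
c=cam("wrist"); cv2.imwrite("pics/w19.png",c["color"][...,::-1]); go([.4525,.314,.055],np.pi/2-.115)
E
```

```text
time_s: 31.9
eef_pos: [0.4523, 0.3158, 0.1563]
tcp_rot: [0.746, 0.666, 0.001, -0.0]
contact_force: [0.0, 0.4, 1.0]
grip_width: 0.0854
off mm [ -2.3  -0.2 101.9] yaw deg 83.47 tilt [0.0028 0.002 ] turn z 0.0011
```

View pics/w19.png

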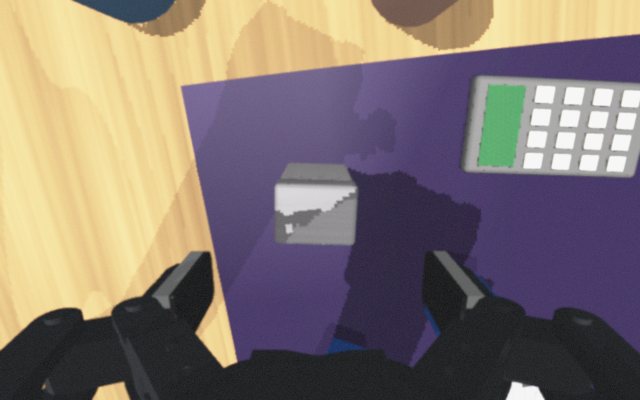

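```bash
python3 -m crank '[{"offset":[-2,0,40],"turn":[0,0,0],"fingers":1},{"offset":[0,0,40],"turn":[0,0,0],"fingers":1},{"offset":[0,0,25],"turn":[0,0,0],"fingers":1},{"offset":[0,0,0],"turn":[0,0,0],"fingers":1},{"offset":[0,0,0],"turn":[0,0,0],"fingers":-1},{"offset":[0,0,0],"turn":[0,0,0],"fingers":-1},{"offset":[0,0,0],"turn":[0,0,0],"fingers":-1},{"offset":[0,0,0],"turn":[0,0,0],"fingers":-1}]' 80
python3 -m crank '[{"offset":[0,0,-40],"turn":[0,0,0],"fingers":-1},{"offset":[0,0,-50],"turn":[0,0,0],"fingers":-1},{"offset":[0,0,-50],"turn":[0,0,-0.145],"fingers":-1},{"offset":[0,0,0],"turn":[0,0,0],"fingers":-1},{"offset":[0,0,0],"turn":[0,0,0],"fingers":-1}]'
python3 - <<'E'
from h import *
go(rack(0,-.09,.195),np.pi/2+RA)
c=cam("wrist"); cv2.imwrite("pics/w20.png",c["color"][...,::-1])
E
```

```text
time_s: 32.95
eef_pos: [0.4519, 0.3142, 0.0519]
tcp_rot: [0.746, 0.666, 0.001, 0.0]
contact_force: [-1.5, -0.8, 7.9]
grip_width: 0.0513
time_s: 33.58
eef_pos: [0.4509, 0.3125, 0.1894]
tcp_rot: [0.696, 0.718, -0.0, 0.0]
contact_force: [0.3, -0.3, -2.8]
grip_width: 0.0514
off mm [-448.8  185.8   -5.1] yaw deg 91.74 tilt [-0.     -0.0011] turn z -0.0001
```

View pics/w20.png

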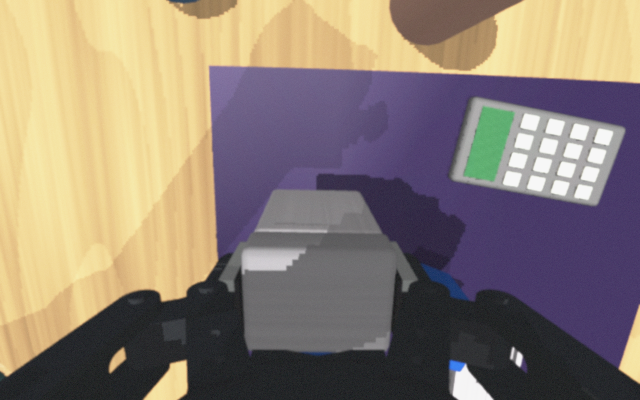

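```bash
python3 -m crank '[{"offset":[-40,18.5,0],"turn":[0,0,0],"fingers":-1},{"offset":[-42,18.5,0],"turn":[0,0,0],"fingers":-1},{"offset":[-42,18.5,0],"turn":[0,0,0],"fingers":-1},{"offset":[-42,18.5,0],"turn":[0,0,0],"fingers":-1},{"offset":[-42,18.5,0],"turn":[0,0,0],"fingers":-1},{"offset":[-42,18.5,0],"turn":[0,0,0],"fingers":-1},{"offset":[-42,18.5,0],"turn":[0,0,0],"fingers":-1},{"offset":[-42,18.5,0],"turn":[0,0,0],"fingers":-1},{"offset":[-42,18.5,0],"turn":[0,0,0],"fingers":-1},{"offset":[-40,18.5,0],"turn":[0,0,0],"fingers":-1},{"offset":[0,0,0],"turn":[0,0,0],"fingers":-1},{"offset":[0,0,0],"turn":[0,0,0],"fingers":-1}]'
python3 - <<'E'
from h import *
go(rack(0,-.0575,.158),np.pi/2+RA)
c=cam("wrist"); cv2.imwrite("pics/w21.png",c["color"][...,::-1])
c=cam("side"); zoom(c,250,60,350,180,5,"s21.png")
E
```

```text
time_s: 35.12
eef_pos: [0.6481, -0.0957, 0.1878]
tcp_rot: [0.696, 0.718, -0.001, -0.002]
contact_force: [0.0, 0.5, -2.5]
grip_width: 0.0511
off mm [-2.4  1.1 29.8] yaw deg 91.84 tilt [-0.0033  0.0014] turn z 0.0016
```

View pics/w21.png

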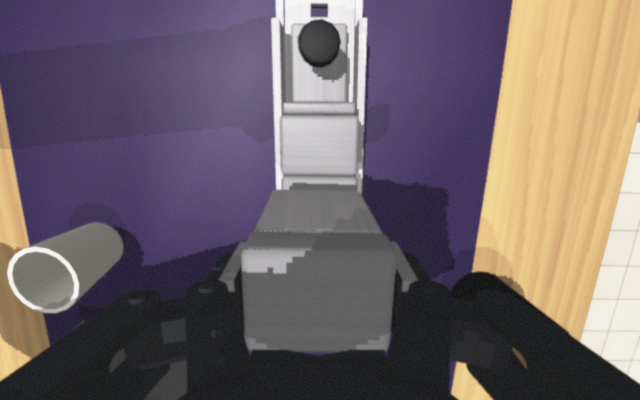

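View pics/s21.png

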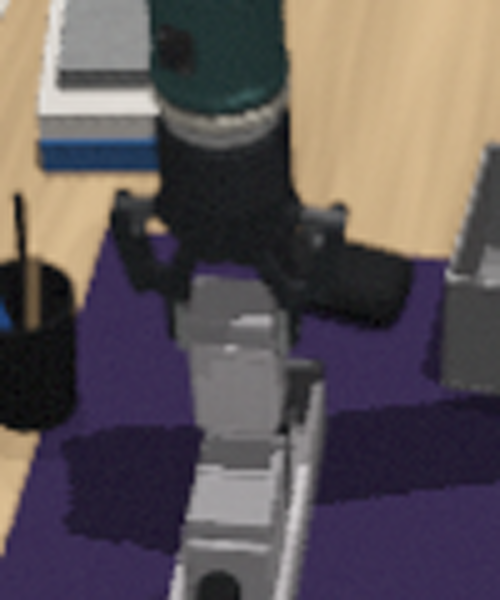

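```bash
python3 -m crank '[{"offset":[0,0,15],"turn":[0,0,0],"fingers":-1},{"offset":[0,0,13],"turn":[0,0,0],"fingers":-1},{"offset":[0,0,0],"turn":[0,0,0],"fingers":-1},{"offset":[0,0,0],"turn":[0,0,0],"fingers":-1},{"offset":[0,0,0],"turn":[0,0,0],"fingers":-1}]' 90
```

```text
time_s: 35.85
eef_pos: [0.6496, -0.0965, 0.1622]
tcp_rot: [0.696, 0.718, 0.0, 0.0]
contact_force: [-0.1, 0.5, -2.6]
grip_width: 0.0513
```

```bash
python3 -m crank '[{"offset":[0,-1,4.5],"turn":[0,0,0],"fingers":-1},{"offset":[-5,0,0],"turn":[0,0,0],"fingers":-1},{"offset":[-5,0,0],"turn":[0,0,0],"fingers":-1},{"offset":[-4,0,0],"turn":[0,0,0],"fingers":-1},{"offset":[0,0,0],"turn":[0,0,0],"fingers":-1},{"offset":[0,0,0],"turn":[0,0,0],"fingers":-1}]' 90
```

```text
time_s: 36.6
eef_pos: [0.6487, -0.1104, 0.1572]
tcp_rot: [0.696, 0.718, 0.0, -0.0]
contact_force: [-0.2, -0.1, -2.3]
grip_width: 0.0509
```

```bash
python3 -m crank '[{"offset":[-5,0,0],"turn":[0,0,0],"fingers":-1},{"offset":[0,0,0],"turn":[0,0,0],"fingers":-1},{"offset":[0,0,0],"turn":[0,0,0],"fingers":-1}]' 90
python3 -m crank '[{"offset":[-4,0,0],"turn":[0,0,0],"fingers":-1},{"offset":[0,0,0],"turn":[0,0,0],"fingers":-1},{"offset":[0,0,0],"turn":[0,0,0],"fingers":-1}]' 90
```

```text
time_s: 36.98
eef_pos: [0.6489, -0.1146, 0.1573]
tcp_rot: [0.695, 0.719, 0.0, -0.0]
contact_force: [0.1, 2.6, -0.8]
grip_width: 0.0506
time_s: 37.35
eef_pos: [0.6491, -0.1196, 0.1573]
tcp_rot: [0.696, 0.718, 0.0, 0.0]
contact_force: [-0.8, 4.1, 0.3]
grip_width: 0.0511
```

```bash
python3 -m crank '[{"offset":[-5,0,0],"turn":[0,0,0],"fingers":-1},{"offset":[-5,0,0],"turn":[0,0,0],"fingers":-1},{"offset":[-5,0,0],"turn":[0,0,0],"fingers":-1},{"offset":[-4,0,0],"turn":[0,0,0],"fingers":-1},{"offset":[-4,0,0],"turn":[0,0,0],"fingers":-1},{"offset":[0,0,0],"turn":[0,0,0],"fingers":-1},{"offset":[0,0,0],"turn":[0,0,0],"fingers":-1}]' 90
python3 - <<'E'
from h import *
c=cam("wrist"); cv2.imwrite("pics/w22.png",c["color"][...,::-1])
c=cam("side"); zoom(c,250,60,350,180,5,"s22.png")
E
```

```text
time_s: 38.22
eef_pos: [0.6498, -0.1425, 0.1573]
tcp_rot: [0.696, 0.718, 0.0, 0.0]
contact_force: [0.4, 3.6, 0.6]
grip_width: 0.0512
```

View pics/w22.png

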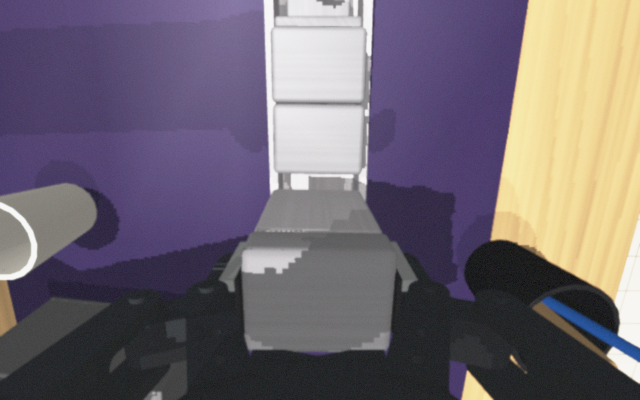

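View pics/s22.png

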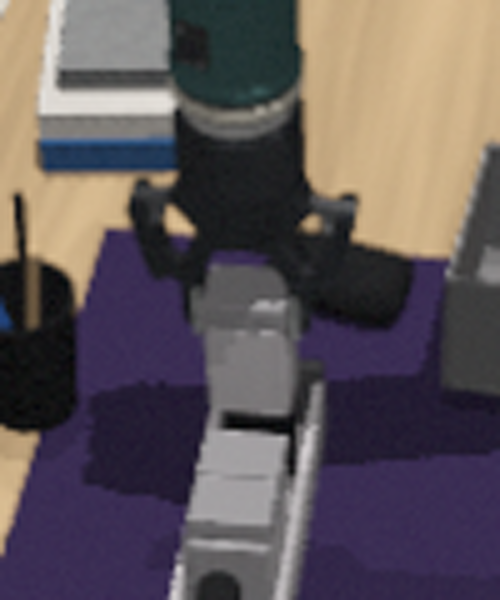

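```bash
python3 - <<'E'
from h import *
c=cam("wrist"); print(onz(c,[(320,174),(275,174),(365,172)],.1), onz(c,[(320,191),(272,191),(366,191)],.1055))
E
```

```text
[[ 0.65035037 -0.11504181  0.1       ]
 [ 0.62443499 -0.11588831  0.1       ]
 [ 0.67618837 -0.11301185  0.1       ]] [[ 0.65061973 -0.12377776  0.1055    ]
 [ 0.62339854 -0.12467252  0.1055    ]
 [ 0.67670666 -0.1229147   0.1055    ]]
```

```bash
python3 -m crank '[{"offset":[0,-1,12],"turn":[0,0,0],"fingers":-1},{"offset":[0,0,15],"turn":[0,0,0],"fingers":-1},{"offset":[0,0,15],"turn":[0,0,0],"fingers":-1},{"offset":[0,0,0],"turn":[0,0,0],"fingers":-1},{"offset":[0,0,0],"turn":[0,0,0],"fingers":-1}]' 90
python3 - <<'E'
from h import *
c=cam("wrist"); cv2.imwrite("pics/w23.png",c["color"][...,::-1])
E
```

```text
time_s: 39.0
eef_pos: [0.6472, -0.1424, 0.1132]
tcp_rot: [0.696, 0.718, -0.001, -0.002]
contact_force: [-0.8, 5.0, -5.6]
grip_width: 0.0514
```

View pics/w23.png

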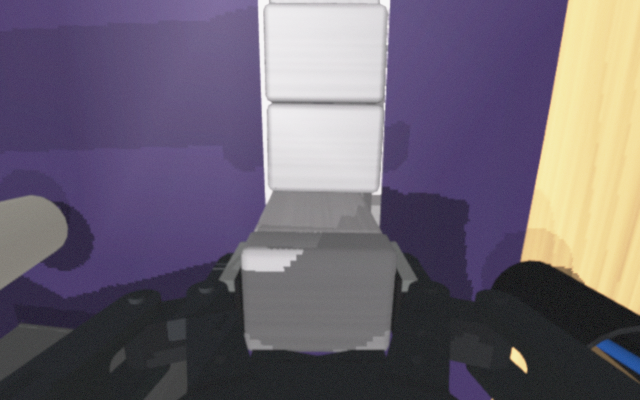

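```bash
python3 -m crank '[{"offset":[0,1.5,0],"turn":[0,0,0],"fingers":-1},{"offset":[0,0,12],"turn":[0,0,0],"fingers":-1},{"offset":[0,0,12],"turn":[0,0,0],"fingers":-1},{"offset":[0,0,0],"turn":[0,0,0],"fingers":-1},{"offset":[0,0,0],"turn":[0,0,0],"fingers":-1}]' 90
```

```text
time_s: 39.67
eef_pos: [0.6498, -0.1425, 0.0902]
tcp_rot: [0.696, 0.718, -0.0, -0.0]
contact_force: [1.0, 5.0, -4.5]
grip_width: 0.0512
```

```bash
python3 -m crank '[{"offset":[0,-0.5,10],"turn":[0,0,0],"fingers":-1},{"offset":[0,0,9],"turn":[0,0,0],"fingers":-1},{"offset":[0,0,0],"turn":[0,0,0],"fingers":-1},{"offset":[0,0,0],"turn":[0,0,0],"fingers":-1}]' 90
python3 -m crank '[{"offset":[0,0,6],"turn":[0,0,0],"fingers":-1},{"offset":[0,0,4],"turn":[0,0,0],"fingers":-1},{"offset":[0,0,0],"turn":[0,0,0],"fingers":-1},{"offset":[0,0,0],"turn":[0,0,0],"fingers":-1}]' 90
```

```text
time_s: 40.17
eef_pos: [0.6494, -0.1425, 0.071]
tcp_rot: [0.696, 0.718, -0.0, -0.0]
contact_force: [1.8, 5.1, -4.5]
grip_width: 0.051
time_s: 40.67
eef_pos: [0.6497, -0.1426, 0.0621]
tcp_rot: [0.696, 0.718, 0.0, 0.0]
contact_force: [0.6, 4.7, 0.7]
grip_width: 0.0509
```

```bash
python3 -m crank '[{"offset":[3,0,0],"turn":[0,0,0],"fingers":-1},{"offset":[3,0,0],"turn":[0,0,0],"fingers":-1},{"offset":[2,0,0],"turn":[0,0,0],"fingers":-1},{"offset":[0,0,0],"turn":[0,0,0],"fingers":-1},{"offset":[0,0,0],"turn":[0,0,0],"fingers":-1}]'
```

```text
time_s: 41.3
eef_pos: [0.6495, -0.1364, 0.0621]
tcp_rot: [0.696, 0.718, -0.001, 0.001]
contact_force: [2.1, -4.7, -1.6]
grip_width: 0.0512
```

```bash
python3 -m crank '[{"offset":[3,0,0],"turn":[0,0,0],"fingers":-1},{"offset":[0,0,0],"turn":[0,0,0],"fingers":-1},{"offset":[-3,0,0],"turn":[0,0,0],"fingers":-1},{"offset":[0,0,0],"turn":[0,0,0],"fingers":1},{"offset":[0,0,0],"turn":[0,0,0],"fingers":1},{"offset":[0,0,0],"turn":[0,0,0],"fingers":1},{"offset":[0,0,0],"turn":[0,0,0],"fingers":1}]'
python3 -m crank '[{"offset":[0,0,-40],"turn":[0,0,0],"fingers":1},{"offset":[0,0,-60],"turn":[0,0,0],"fingers":1},{"offset":[0,0,-60],"turn":[0,0,0],"fingers":1},{"offset":[0,0,0],"turn":[0,0,0],"fingers":1},{"offset":[0,0,0],"turn":[0,0,0],"fingers":1}]'
python3 - <<'E'
from h import *
c=cam("wrist"); cv2.imwrite("pics/w24.png",c["color"][...,::-1])
c=cam("side"); zoom(c,230,60,410,310,2.4,"s24.png")
c=cam("scene"); zoom(c,200,170,350,280,5,"c24.png")
E
```

```text
time_s: 42.18
eef_pos: [0.6494, -0.1341, 0.0623]
tcp_rot: [0.696, 0.718, 0.0, -0.0]
contact_force: [-0.6, 0.4, -0.6]
grip_width: 0.0855
time_s: 42.8
eef_pos: [0.649, -0.1346, 0.2219]
tcp_rot: [0.696, 0.718, -0.0, -0.0]
contact_force: [-0.3, 0.4, -0.4]
grip_width: 0.0854
```

View pics/w24.png

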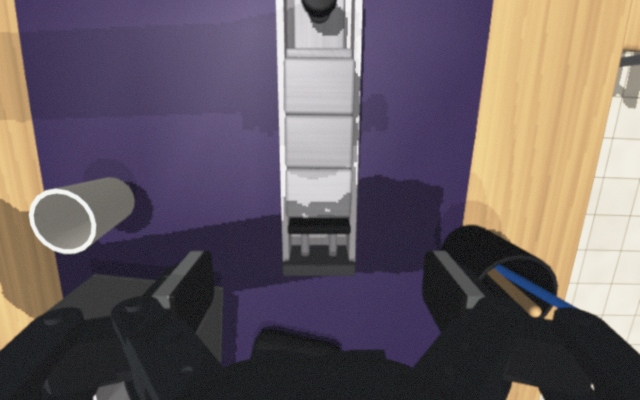

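View pics/s24.png

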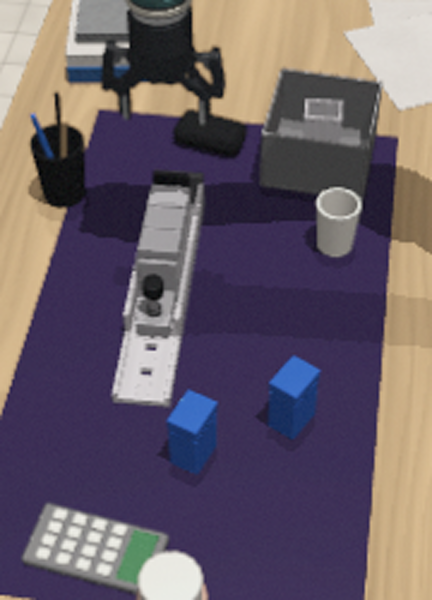

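View pics/c24.png

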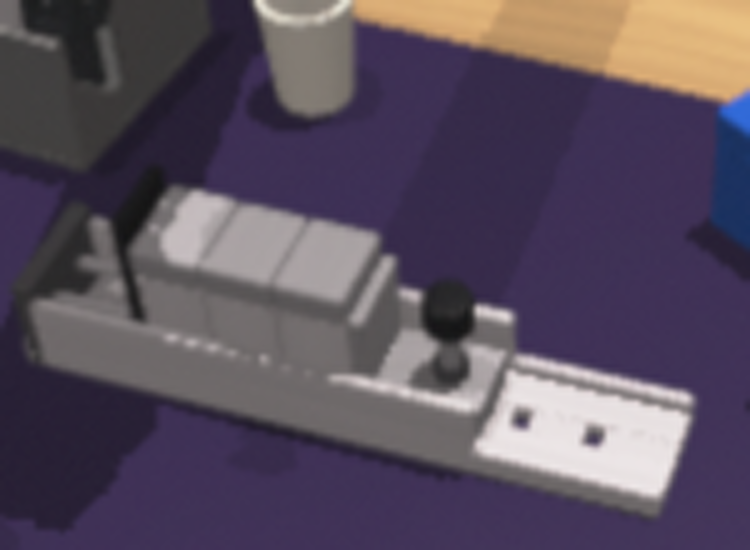

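```bash
python3 -m crank '[{"offset":[0,0,-40],"turn":[0,0,0],"fingers":1},{"offset":[0,0,0],"turn":[0,0,0],"fingers":1},{"offset":[0,0,0],"turn":[0,0,0],"fingers":1},{"offset":[0,0,0],"turn":[0,0,0],"fingers":1}]'
python3 - <<'E'
from h import *
c=cam("wrist"); zoom(c,230,0,410,260,2.3,"w25.png")
E
```

```text
time_s: 43.45
eef_pos: [0.6487, -0.1346, 0.2605]
tcp_rot: [0.696, 0.718, -0.001, -0.001]
contact_force: [-0.7, -0.2, -0.3]
grip_width: 0.0854
```

View pics/w25.png

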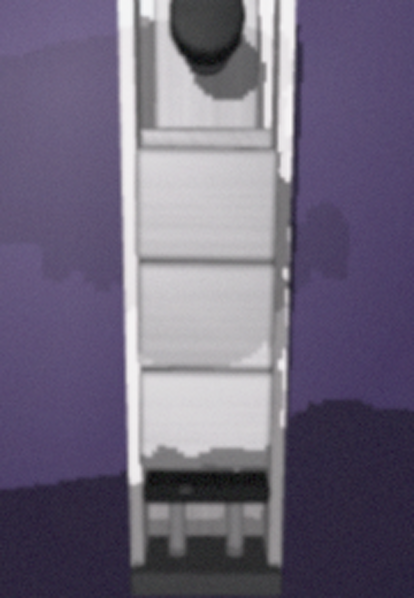

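```bash
python3 - <<'E'
from h import *
c=cam("wrist"); f=onz(c,[(230+205/2.3,468/2.3)],.115)[0]; g=onz(c,[(230+205/2.3,149/2.3)],.1)[0]
print(f,g, f[1]-RO[1])
print(bot.hand_in())
E
```

```text
[ 0.65021622 -0.14958649  0.115     ] [ 0.6464312  -0.03674967  0.1       ] -0.10908648579015442
the job is handed in; nothing more can be done
None
```

I handed the job in at about 43 s. I think it is done as asked; `bot.hand_in()` gives no verdict.

- **Empty tin:** it is out of the rack and standing in the bin.
- **End stop:** there were three full tins on the desk, so I pulled the plunger, slid the stop 80 mm to the third hole and let the pin down. The knob came back to its seated height. A sideways push on the stop moved it only 0.7 mm against about 7 N, so the pin is in.
- **Full tins:** all three stand upright in one row, each with its 40 mm width along the lane. I used the last tin to press the pusher back and lowered it in.
- **Final check:** in the last pictures the row has no visible gaps and lies against both stop and pusher. By image, the pusher face is at about rack y = -0.109, or 0.019 m of its travel. The expected value for a tight row of three is 0.025, so the two disagree by about 6 mm. I put this down to reading a blurred edge and the camera offset of a few millimetres. Either figure is well clear of both ends of travel.
- **Other things:** the cup, mouse, calculator, thermos and blue tins look unmoved in the pictures, though I did not measure them. The gripper was open and clear of everything at hand-in.

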